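# Shake-test repaired lens groups

## Task

Shake-test the repaired lenses: lift every lens carrier off its hook and stand each upright in a nest of its own on the shake table, swing the hold-down bar over until it bears on them, push the start button on the switch box fully down and let it spring back, then swing the bar all the way back and stand all the carriers upright on the floor of the tray. Press start only while the bar is holding the carriers down, and leave the other things on the bench as they are.

Things in the scene. Friction and masses are not known exactly. Their poses are not given: they have to be found in the camera images.
- carrier_a: lens carrier; all four are identical, two or three are present (others read None). From the underside up: foot 44 mm dia., 6 high; black barrel 40 mm dia. to 45; wire bail (arch, 6 mm wire) in its y-z plane, 48 mm wide, its top a shallow peak (sides up to 70, peak underside 77, top 83); grip tab on the bail from 82 to 112 mm, 16 mm in x, 12 in y. 140 g +-20%. Origin: centre of the underside, z up
- carrier_b: lens carrier like carrier_a. Pinch the tab along the carrier's y with the fingertips kept above 84 mm. At the start every carrier hangs upright on a hook of the rack, the hook passing through the bail along x
- carrier_c: lens carrier like carrier_a
- carrier_d: lens carrier like carrier_a
- rack: fixed rack; origin on the bench under its 12 mm crossbar (118 mm up). 100x270 mm base. Four 8 mm hooks point to -x at y = -96, -32, 32, 96 mm; a bail rests on a hook 114 mm up at x = -41; the tip at x = -62 turns up 10 mm higher. To unhook: raise the carrier 15-20 mm (over 22 the lens meets the hook), draw it 50 mm or more to the rack's -x
- shaker: fixed shake table, grey base 150 x 250 mm, top face 30 mm above the bench, with a row of three square nests along its y axis and a hold-down bar hinged on two posts behind (+x of) the row; origin on the bench beneath the middle nest; the base reaches from x = -45 to +105 mm and the posts stand at x = 55 mm, y = +-117 mm, 161 mm high
- nest0 (a point): centre of the floor of nest 0 (30 mm above the bench): a square 56 mm along its y and x, fenced by a 6 mm high rim; takes one carrier's 44 mm foot with 6 mm to spare all round; nests are 64 mm apart along the shaker's y
- nest1 (a point): centre of the floor of nest 1 (30 mm above the bench): a square 56 mm along its y and x, fenced by a 6 mm high rim; takes one carrier's 44 mm foot with 6 mm to spare all round; nests are 64 mm apart along the shaker's y
- nest2 (a point): centre of the floor of nest 2 (30 mm above the bench): a square 56 mm along its y and x, fenced by a 6 mm high rim; takes one carrier's 44 mm foot with 6 mm to spare all round; nests are 64 mm apart along the shaker's y
- bar (a joint): hold-down bar angle, rad: 0 = down, level, bearing on the tabs of carriers in the nests (-0.12 if none is there); grows as it swings up and back to the shaker's +x; 2.2 = fully back. It is heavy (0.27 kg) and goes over centre at 1.57 (upright): from there it falls to either side by itself and stays; moving it takes under 5 N at the bar
- bar_mid (a point): middle of the bar: round steel, 14 mm dia., 222 mm long along the shaker's y. From bar_hinge it lies at (-55 cos q, 0, 55 sin q) mm in the shaker's axes, q = joint bar. Down, it is 149 mm above the bench, over the row of nests. Can be pinched across from above, best 32 mm off its middle (between two nests); it turns in the pinch
- bar_hinge (a point): middle of the bar's hinge line, 149 mm above the bench, 55 mm to the shaker's +x of the row of nests; the line runs along the shaker's y
- tray: loose grey plastic tray, 150 (x) by 250 (y) mm, walls 28 mm high and 5 mm thick, 5 mm floor, 0.8 kg; origin under its centre
- start (a joint): travel of the black round spring start button on top of the switch box, in m: 0 = up, 0.006 = fully down; about 5 N pushes it fully down, moving straight down; it springs back when let go
- start_top (a point): centre of the top face of the start button (28 mm diameter) while up: 58 mm above the bench, on a fixed grey switch box 75 x 85 x 40 mm
- bottle: bystander, loose: closed amber bottle, 52 mm diameter, 115 mm high; origin under its base
- jar: bystander, loose: closed round jar, 64 mm diameter, 60 mm high; origin under its base
- camera: bystander, loose: compact camera body standing on the bench, 112 x 46 x 62 mm; origin under its base
- driver: bystander, loose: screwdriver, 160 mm long, lying on the bench; origin beneath its middle
- lens_cap: bystander, loose: black lens cap, 54 mm diameter, 10 mm thick, lying flat; origin under its centre
- mount_ring: bystander, loose: steel lens-mount ring, 62 mm outside, 48 mm inside, 10 mm high, lying flat; origin under its centre
- old_lens: bystander, loose: black lens standing on end, 60 mm diameter, 58 mm high; origin under its base
Things that resemble listed ones, but are neither listed nor needed, are in the scene too. What is shaped like the part that bears start but green is not meant.

How it is judged:
By the outcome, as a careful person would: the job done as asked, in the order asked, and still so for the second after the job is handed in, with the robot touching nothing.
Of carrier_a, carrier_b, carrier_c, carrier_d only 2 to 3 are there at a start; the rules pass over those that are not, and their reading is None.
At some moment in a run one of tray may be knocked a few centimetres aside while the robot is not near it.
It also fails if it takes over 210 s, if anything falls off the work surface, if the arm or the gripper's body presses on something with over 40 N, if the wrist force passes 120 N, or if a joint passes its speed limit or range.

## Robot

A 6-joint arm with a two-finger parallel gripper is mounted at the origin on the work surface. World frame = base frame: x ahead of the robot, y to its left, z up, the work surface at z = 0. Lengths are in m, angles in rad, forces in N, time in s.
With the tool pointing down it reaches from about 0.35 to 0.85 m from the base axis. Payload 8.1 kg.
Tool frame: the origin (TCP) lies between the finger pads; the fingertips stand 25 mm ahead of it and the grasp point (between the pads) lies 6 mm ahead of it; z points along the fingers, y is the line along which they close (so a half turn about z gives the same grasp; the last joint's range is limited). The gripper opens to 93 mm and grips with 3 to 60 N. Pads are 15 mm wide; open, the fingers measure 128 mm over their backs; the gripper's body (75 mm by 188 mm) begins 65 mm behind the grasp point.
Start: joints at [-1.268, 0.13, 1.488, -0, 1.523, -0.085], TCP at [0.227, -0.555, 0.244] pointing down, gripper open.
Joint ranges: [-2.96, 2.96], [-0.89, 2.26], [0.02, 2.5], [-1.34, 4.48], [0, 2.73], [-2.66, 2.66]. Speed limits (rad/s): [2.39, 2.39, 2.79, 3.14, 3.14, 3.14].

## Interface

Orientations are given as a rotation vector (axis times angle).
In Python, from plant import robot gives the robot as it stands.
- The arm moves only by the tool arm_command, never from a script. Its argument "increments" is text: rows parted by semicolons, each of 5 numbers parted by spaces: the closure, from 0 (fully open) to 1 (shut), then the shift along the tool's x, y, z in mm, then the turn about the tool's z in rad. A call has 1 to 5 rows; each row is the pose to reach, as a shift and turn from the pose commanded when the call began, along the tool's axes at that moment; what a row does not reach only later rows make up. A row lasts 1/10 s, in which the tool goes at most 50 mm and 8.59 degrees, less where a joint would pass 70% of its speed; a pose out of reach is approached as far as the arm can. A call with a gripper value outside its range is refused whole. The fingers move at their own pace and stop on an object; "grip_force" is the grip in N (left out, the last holds). Time passes only in rows, so rows that repeat a pose let the fingers close. It gives the time, the measured TCP pose, the force, the opening and the grip force at its end, in the units of the state.
- robot.read_state(): the state, without advancing time (a new reading comes with each control period).
- robot.read_camera(name): name is "side" or "top"; returns the picture (420x560x3 uint8, blue, green, red); there is no depth.
- robot.camera_model(name): a dict with "fx", "fy", "cx", "cy" (pixels), "D" ([k1, k2, p1, p2, k3] as OpenCV has them; the pictures are not rectified), "eye" and "rotation" of the camera in the world. Camera axes: x right, y down, z forward; pixel columns grow to the right and rows downward; lengths in m; the calibration is good to about 2 mm. A picture is of the moment at which its call begins. camera_model takes no time and is no camera call.
- robot.close_job(): hands the job in; it is judged then, once.
The state is a dict: "t": time; "q": joint angles; "dq": joint speeds; "joint_torque": joint torques, N m; "tool_pos": TCP position; "orientation": TCP orientation; "force": force on the tool from outside, world axes, zero at the start; "wrist_torque": the same for the moment, N m; "opening": finger opening in m; "gripper_force": force on a finger pad.
Only numpy, scipy, OpenCV 4.12 (cv2) and the standard library are available. Lean on these libraries where they do the work, as an engineer would, in place of code of your own. Each camera call takes 0.05 s, during which the arm holds its last target. There are 200 camera calls.

## Working session

There is one attempt and no reset: what is moved stays moved. The work goes in short steps, Python scripts to look and compute and a tool call to move; the robot and the scene stay as the last step left them, time stands still between calls to the robot, and variables do not carry over. Pictures are saved under pics/ and viewed, at most 14 in all, crops included, and the job is handed in when it is done.

Besides the shell and the picture viewer there is one more tool, called after "Call:" in YAML: its name, and indented under it one key for each argument. arm_command: Moves the arm, as the interface text tells. Its arguments: {"type":"object","properties":{"increments":{"type":"string"},"grip_force":{"type":"number"}},"required":["increments"]}

```bash
ls; mkdir -p pics; cat > h.py <<'E'
import numpy as np, cv2
from plant import robot
from scipy.spatial.transform import Rotation as R
def cam(n):
    m=robot.camera_model(n); K=np.array([[m['fx'],0,m['cx']],[0,m['fy'],m['cy']],[0,0,1.]])
    return K,np.array(m['D'],float),np.array(m['eye'],float),np.array(m['rotation'],float)
def ray(n,uv):
    K,D,e,Rm=cam(n); p=cv2.undistortPoints(np.array([[uv]],float),K,D)[0,0]
    return e,Rm@np.array([p[0],p[1],1.])
def onz(n,uv,z):
    e,d=ray(n,uv); return e+d*(z-e[2])/d[2]
def proj(n,P):
    K,D,e,Rm=cam(n); pc=(np.atleast_2d(P)-e)@Rm
    return cv2.projectPoints(pc,np.zeros(3),np.zeros(3),K,D)[0][:,0]
def tri(uv1,uv2):
    (e1,d1),(e2,d2)=ray('top',uv1),ray('side',uv2)
    s=np.linalg.lstsq(np.c_[d1,-d2],e2-e1,rcond=None)[0]
    a,b=e1+s[0]*d1,e2+s[1]*d2; return (a+b)/2,np.linalg.norm(a-b)
E
python3 - <<'E'
from h import *
for n in('top','side'):
    im=robot.read_camera(n); cv2.imwrite(f'pics/{n}0.png',im)
    cv2.imwrite(f'pics/{n}0b.png',cv2.resize(im,(800,600),interpolation=cv2.INTER_CUBIC))
    print(n,cam(n))
s=robot.read_state(); print(s)
E
```

```text
pics
top (array([[456.76564075,   0.        , 280.45915519],
       [  0.        , 456.76564075, 213.62061605],
       [  0.        ,   0.        ,   1.        ]]), array([-0.04638145,  0.        ,  0.        ,  0.        ,  0.        ]), array([ 0.31113807, -0.01495096,  1.20013571]), array([-2.09223541,  2.13804183, -0.14756773]))
side (array([[546.61867235,   0.        , 287.62792551],
       [  0.        , 546.61867235, 210.63203936],
       [  0.        ,   0.        ,   1.        ]]), array([-0.16392302,  0.        ,  0.        ,  0.        ,  0.        ]), array([-0.18881286, -0.92501331,  1.21494203]), array([-2.25616107,  0.71887627, -0.29994089]))
{'t': 0.1, 'q': array([-1.26839632e+00,  1.31087170e-01,  1.48915187e+00, -1.16502038e-05,
        1.52298233e+00, -8.54014578e-02]), 'dq': array([ 5.70876243e-06, -6.47629622e-04, -7.12711700e-04,  1.17726811e-03,
        5.58620963e-04,  1.87457102e-03]), 'joint_torque': array([ 1.29841224e-03, -5.61340499e+01, -4.93095911e+01,  7.70276715e-02,
        2.90929695e-02, -4.88783814e-05]), 'tool_pos': array([ 0.22677127, -0.55499919,  0.24270155]), 'orientation': array([-3.08113171e+00, -6.05036283e-01,  2.95057502e-04]), 'force': array([ 0.1351516 , -0.66734387,  0.0456532 ]), 'wrist_torque': array([ 0.03303759,  0.03320971, -0.01075068]), 'gripper_force': 0.0, 'opening': 0.09278329747248268}
```

Rotation is a rotation vector.

```bash
sed -i "s/np.array(m\['rotation'\],float)/R.from_rotvec(m['rotation']).as_matrix()/" h.py
sed -i '/^from scipy/d;2i from scipy.spatial.transform import Rotation as R' h.py; python3 -c "
from h import *
print(proj('top',[[.5,0,0],[.5,.1,0]]),proj('side',[[.5,0,0],[.5,.1,0]]))"
```

```text
[[289.66080732 221.42122541]
 [252.16466953 222.31554517]] [[296.91662613 229.51534303]
 [278.36160016 210.8452996 ]]
```

View pics/top0b.png

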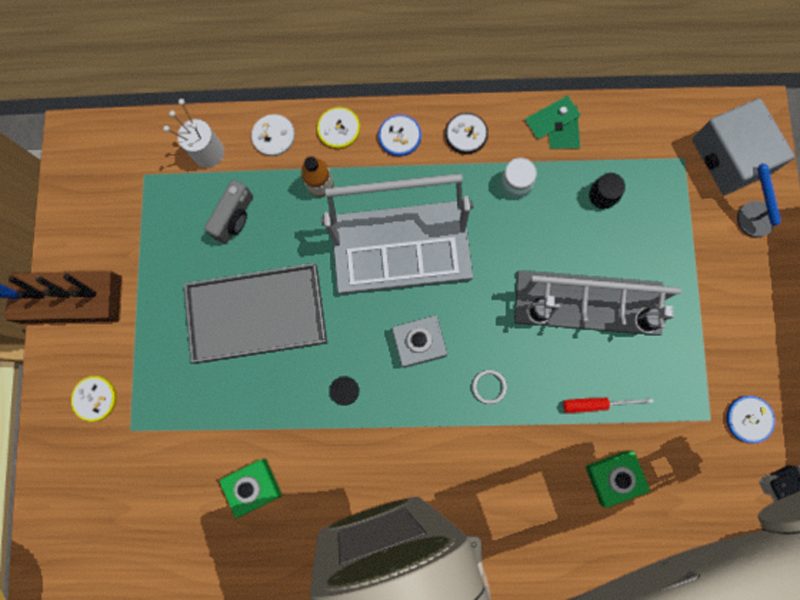

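View pics/side0b.png

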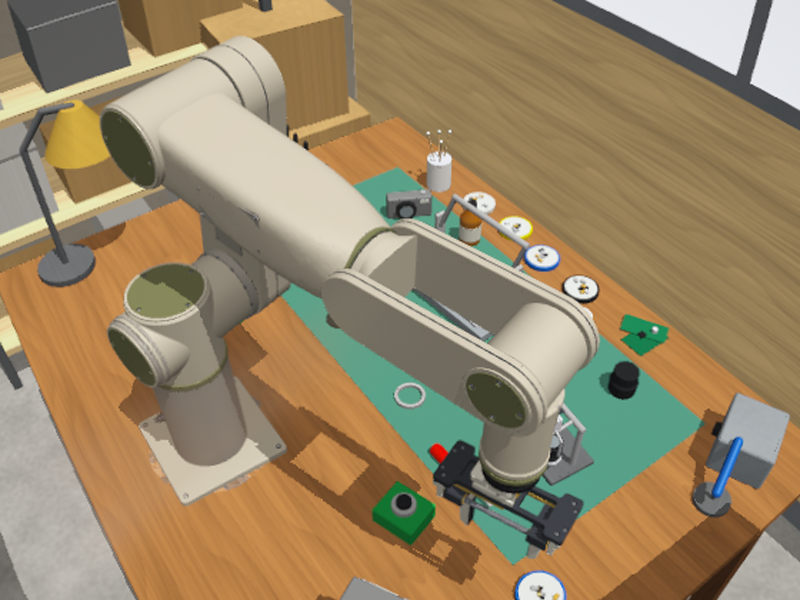

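The top view shows the tray (255,313), shaker (400,250), grey switch box (419,340) and the rack (595,300) with carriers at about (542,305) and (650,318). The side view is mostly blocked by the arm. I'll zoom in on the rack, shaker and box.

```bash
python3 -c "
import cv2
im=cv2.imread('pics/top0.png')
a=cv2.resize(im[180:245,345:490],(800,359),interpolation=cv2.INTER_CUBIC)
b=cv2.resize(im[115:212,220:345],(309,240),interpolation=cv2.INTER_CUBIC)
c=cv2.resize(im[170:265,120:320],(491,233),interpolation=cv2.INTER_CUBIC)
import numpy as np
o=np.zeros((600,800,3),'uint8');o[:359]=a;o[360:,:309]=b;o[360:593,309:]=c
cv2.imwrite('pics/crop1.png',o)"
```

```text
(no output)
```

View pics/crop1.png

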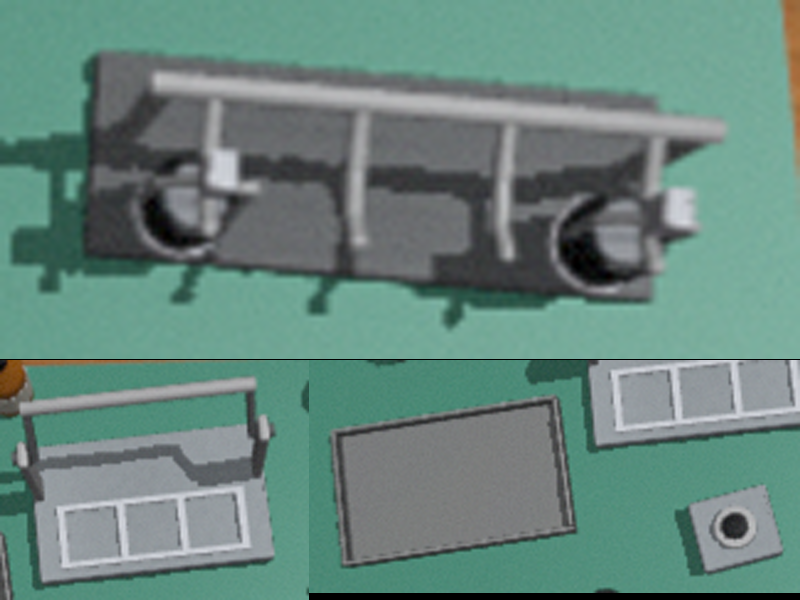

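```bash
cat > m.py <<'E'
from h import *
def rect(mask):
    c=max(cv2.findContours(mask.astype('uint8'),0,1)[0],key=cv2.contourArea); return cv2.minAreaRect(c)
def roi(sh,x0,y0,x1,y1):
    m=np.zeros(sh,bool); m[y0:y1,x0:x1]=1; return m
E
python3 - <<'E'
from m import *
im=cv2.imread('pics/top0.png'); hsv=cv2.cvtColor(im,cv2.COLOR_BGR2HSV); H,S,V=cv2.split(hsv); sh=V.shape
print('V tab',V[209,385],V[217,468],'rim',V[174,262],'tray',V[220,180],S[220,180],'green',S[270,200],V[270,200],'crossbar',V[199,420])
def ax(r,z,n='top'):
    P=[onz(n,p,z) for p in cv2.boxPoints(r)]
    P=np.array(P); e=[P[1]-P[0],P[2]-P[1]]; L=[np.linalg.norm(x) for x in e]; i=int(np.argmax(L))
    a=np.degrees(np.arctan2(e[i][1],e[i][0]))%180
    return P.mean(0).round(4),np.round(L,4),'long axis yaw',round(a,2)
rr=rect((V>225)&(S<40)&roi(sh,238,164,326,202)); print('rim',rr,ax(rr,.036))
rt=rect((S<60)&roi(sh,120,175,232,260)); print('tray',rt,ax(rt,.028))
for r in [(383,204,390,215),(464,211,474,224)]:
    m=(V>200)&(S<50)&roi(sh,*r); ys,xs=np.nonzero(m); print('tab',xs.mean(),ys.mean(),m.sum(),onz('top',(xs.mean(),ys.mean()),.149))
m=(V<70)&roi(sh,283,228,304,248); ys,xs=np.nonzero(m); print('btn',xs.mean(),ys.mean(),m.sum(),onz('top',(xs.mean(),ys.mean()),.058))
a,b=onz('top',(372.55,195.),.124),onz('top',(476.4,203.6),.124); print('crossbar',a,b,(a+b)/2,np.degrees(np.arctan2(*(a-b)[:2][::-1]))-90,np.linalg.norm(a-b))
T=R.from_rotvec(robot.read_state()['orientation']).as_matrix(); print(T.round(3))
E
```

```text
V tab 211 208 rim 154 tray 125 6 green 117 139 crossbar 171Traceback (most recent call last):
  File "<stdin>", line 9, in <module>
  File "m.py", line 3, in rect
    c=max(cv2.findContours(mask.astype('uint8'),0,1)[0],key=cv2.contourArea); return cv2.minAreaRect(c)
ValueError: max() iterable argument is empty
```

```bash
cat >> m.py <<'E'
def ax(r,z,n='top'):
    P=np.array([onz(n,p,z) for p in cv2.boxPoints(r)])
    e=[P[1]-P[0],P[2]-P[1]]; L=[np.linalg.norm(x) for x in e]; i=int(np.argmax(L))
    return P.mean(0).round(4),np.round(L,4),'long axis yaw',round(np.degrees(np.arctan2(e[i][1],e[i][0]))%180,2)
E
python3 - <<'E'
from m import *
im=cv2.imread('pics/top0.png'); hsv=cv2.cvtColor(im,cv2.COLOR_BGR2HSV); H,S,V=cv2.split(hsv); sh=V.shape
print(V[164:202:2,280])
for t in (185,195,205):
    rr=rect((V>t)&(S<40)&roi(sh,238,164,326,202)); print('rim',rr,ax(rr,.036))
rt=rect((S<60)&roi(sh,120,175,232,260)); print('tray',rt,ax(rt,.028))
rb=rect((S<60)&roi(sh,232,140,332,206)); print('shakerbase',rb,ax(rb,.030))
for r in [(383,204,390,215),(464,211,474,224)]:
    m=(V>190)&(S<50)&roi(sh,*r); ys,xs=np.nonzero(m); print('tab',xs.mean(),ys.mean(),m.sum(),onz('top',(xs.mean(),ys.mean()),.149))
m=(V<70)&roi(sh,283,228,304,248); ys,xs=np.nonzero(m); print('btn',xs.mean(),ys.mean(),m.sum(),onz('top',(xs.mean(),ys.mean()),.058))
a,b=onz('top',(372.55,195.),.12),onz('top',(476.4,203.6),.12); print('crossbar',a,b,(a+b)/2,np.degrees(np.arctan2(*(a-b)[:2][::-1]))-90,np.linalg.norm(a-b))
T=R.from_rotvec(robot.read_state()['orientation']).as_matrix(); print(T.round(3))
E
```

```text
[153 153 152 205 152 153 156 155 157 159 157 156 157 161 162 210 158 157
  86]
rim ((281.54876708984375, 181.93902587890625), (25.178386688232422, 76.19775390625), 83.6598129272461) (array([0.5997, 0.0186, 0.036 ]), array([0.2008, 0.0678]), 'long axis yaw', np.float64(94.92))
rim ((281.3902282714844, 182.01219177246094), (24.626230239868164, 75.86646270751953), 83.6598129272461) (array([0.5996, 0.0191, 0.036 ]), array([0.1999, 0.0663]), 'long axis yaw', np.float64(94.92))
rim ((281.34759521484375, 182.1280517578125), (24.40536880493164, 75.75602722167969), 83.6598129272461) (array([0.5992, 0.0192, 0.036 ]), array([0.1996, 0.0657]), 'long axis yaw', np.float64(94.92))
tray ((177.103515625, 218.90768432617188), (56.78675079345703, 97.1991958618164), 81.30449676513672) (array([0.5102, 0.296 , 0.028 ]), array([0.2605, 0.152 ]), 'long axis yaw', np.float64(97.25))
shakerbase ((281.0, 172.5), (65.0, 98.0), 90.0) (array([0.628 , 0.0201, 0.03  ]), array([0.263 , 0.1769]), 'long axis yaw', np.float64(88.23))
tab 385.24 210.44 25 [ 0.49698527 -0.22478416  0.149     ]
tab 467.69565217391306 217.17391304347825 23 [ 0.47639171 -0.41482688  0.149     ]
btn 292.7402597402597 237.27272727272728 77 [ 0.45034097 -0.00757934  0.058     ]
crossbar [ 0.54059002 -0.20234073  0.12      ] [ 0.51332346 -0.44967447  0.12      ] [ 0.52695674 -0.3260076   0.12      ] -6.290995675285245 0.24883216373076286
[[ 0.926  0.378 -0.   ]
 [ 0.378 -0.926  0.002]
 [ 0.    -0.002 -1.   ]]
```

```bash
cat >> h.py <<'E'
def plan(*wps):
    """wps: (x,y,z[m],yaw deg of tool x); prints tool shifts mm / turn for each, chained"""
    s=robot.read_state(); p=s['tool_pos']; T=R.from_rotvec(s['orientation']).as_matrix()
    print('t',round(s['t'],2),'p',p.round(4),'yaw',round(np.degrees(np.arctan2(T[1,0],T[0,0])),1),'F',s['force'].round(1),'op',round(s['opening'],4),'q',s['q'].round(2))
    yaw=np.arctan2(T[1,0],T[0,0])
    for w in wps:
        c,n=np.cos(yaw),np.sin(yaw); d=(np.array(w[:3])-p)*1000
        print('->',round(c*d[0]+n*d[1],1),round(n*d[0]-c*d[1],1),round(-d[2],1),'turn',round(yaw-np.radians(w[3]),3))
        p=np.array(w[:3]); yaw=np.radians(w[3])
E
```

Call:
arm_command:
  increments: "0.5 38 -20 3 0.1; 0.5 75 -41 6 0.2; 0.5 112 -61 9 0.3; 0.5 150 -82 12 0.4; 0.5 190 -102 15 0.496"
  grip_force: 15

```text
t: 0.6
tool_pos: [0.3647, -0.3876, 0.2281]
orientation: [-3.136, 0.177, 0.001]
force: [1.1, -0.1, 1.0]
opening: 0.0576
gripper_force: 0.0
```

```bash
python3 -c "
from h import *
plan((.497,-.225,.2,-6.2),(.497,-.225,.148,-6.2))"
```

```text
t 0.6 p [ 0.3647 -0.3876  0.2281] yaw -6.5 F [ 1.1 -0.1  1. ] op 0.0576 q [-0.91 -0.05  1.7   0.    1.49  0.77]
-> 113.1 -176.4 28.1 turn -0.005
-> 0.0 -0.0 52.0 turn 0.0
```

Call:
arm_command:
  increments: "0.5 25 -40 6 0; 0.5 52 -81 12 0; 0.5 78 -122 18 0; 0.5 104 -162 24 0; 0.5 113 -176 28 0"

```text
t: 1.1
tool_pos: [0.4972, -0.2226, 0.1997]
orientation: [-3.136, 0.165, 0.001]
force: [-0.1, 0.0, -0.4]
opening: 0.0464
gripper_force: 0.0
```

```bash
python3 -c "
from m import *
for n in('top','side'):
    im=robot.read_camera(n); cv2.imwrite(f'pics/{n}1.png',im)
a,b=[cv2.imread(f'pics/{n}1.png') for n in('top','side')]
o=np.zeros((600,800,3),'uint8')
o[:300,:400]=cv2.resize(a[150:255,350:490],(400,300),interpolation=2)
o[300:,:400]=cv2.resize(a,(400,300))
u,v=proj('side',[.49,-.32,.1])[0].astype(int); print(u,v)
x0=min(max(u-90,0),380);y0=min(max(v-100,0),220)
o[:,400:]=cv2.resize(b[y0:y0+240,x0:x0+160],(400,600),interpolation=2);print(x0,y0)
cv2.imwrite('pics/c2.png',o)
plan((.497,-.225,.2,-6.2))"
```

```text
366 277
276 177
t 1.2 p [ 0.4963 -0.2237  0.1993] yaw -6.0 F [-0.  -0.2  0.4] op 0.0464 q [-0.52  0.01  1.7   0.    1.44  1.16]
-> 0.9 1.2 -0.7 turn 0.004
```

View pics/c2.png

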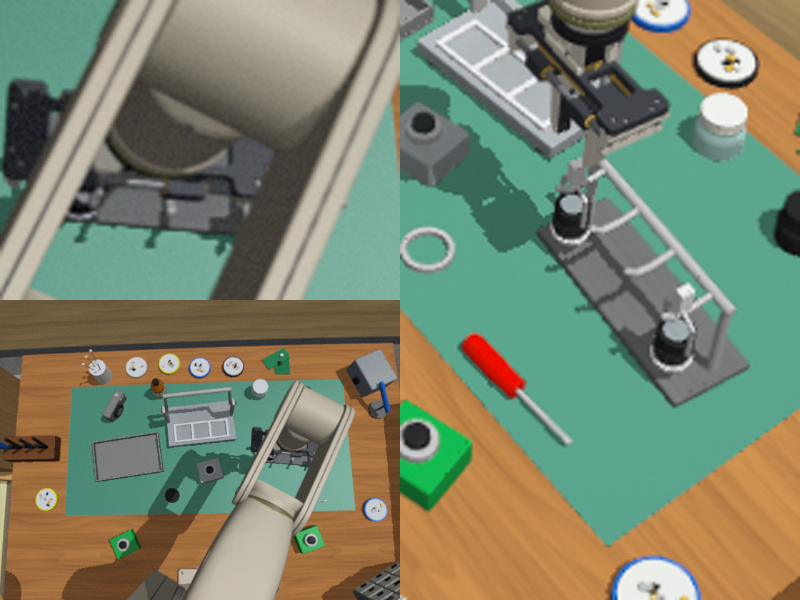

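Side view: both carriers hang as expected, with tab tops near side pixels (346,243) and (390,293). I'll cross-check those against the top view.

```bash
python3 -c "
from m import *
print(proj('side',[[.497,-.2248,.149],[.4764,-.4148,.149]]))
im=cv2.imread('pics/side1.png');V=im.max(2);S=V-im.min(2)
m=(V>190)&(S<25)&roi(V.shape,380,285,400,305);ys,xs=np.nonzero(m);print(xs.mean(),ys.mean(),m.sum(),onz('side',(xs.mean(),ys.mean()),.147))
print(onz('side',(346.4,243),.147),tri((467.7,217.2),(xs.mean(),ys.mean())))"
```

```text
[[346.7415867  241.4846241 ]
 [389.8358706  292.07412858]]
392.98333333333335 293.5 60 [ 0.48095926 -0.42161326  0.147     ]
[ 0.49410348 -0.22712203  0.147     ] (array([ 0.48003778, -0.41884777,  0.14326497]), np.float64(0.0063658229938126035))
```

Call:
arm_command:
  increments: "0.5 1 1 20 0; 0.5 1 1 40 0; 0.5 1 1 51 0; 0.5 1 1 51 0"

```text
t: 1.6
tool_pos: [0.4947, -0.2276, 0.1476]
orientation: [-3.135, 0.171, 0.006]
force: [-0.8, 0.6, -0.4]
opening: 0.0463
gripper_force: 0.0
```

Call:
arm_command:
  increments: "1 0 0 0 0; 1 0 0 0 0; 1 0 0 0 0; 1 0 0 0 0; 1 0 0 0 0"
  grip_force: 20

```text
t: 2.1
tool_pos: [0.4969, -0.2269, 0.1503]
orientation: [-3.136, 0.17, -0.001]
force: [0.9, 11.2, 6.5]
opening: 0.0123
gripper_force: 20.0
```

```bash
python3 -c "
from m import *
im=robot.read_camera('side'); cv2.imwrite('pics/side2.png',cv2.resize(im[130:330,250:480],(690,600),interpolation=2))
plan()"
```

```text
t 2.15 p [ 0.497  -0.2269  0.1505] yaw -6.2 F [-1.5  2.   6.1] op 0.0118 q [-0.52  0.05  1.75  0.    1.34  1.16]
```

View pics/side2.png

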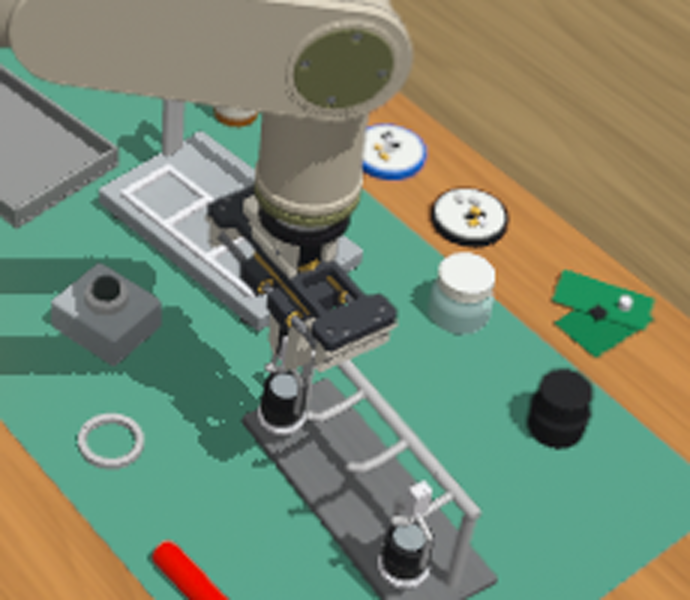

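Call:
arm_command:
  increments: "1 0 0 -6 0; 1 0 0 -12 0; 1 0 0 -18 0; 1 0 0 -18 0; 1 0 0 -18 0"

```text
t: 2.65
tool_pos: [0.4966, -0.2276, 0.1679]
orientation: [3.137, -0.17, 0.001]
force: [-0.2, -0.3, -1.1]
opening: 0.0122
gripper_force: 20.0
```

```bash
python3 -c "
from m import *
plan()"
```

```text
t 2.65 p [ 0.4966 -0.2276  0.1679] yaw -6.2 F [-0.2 -0.3 -1.1] op 0.0122 q [-0.52  0.03  1.73 -0.    1.38  1.16]
```

Call:
arm_command:
  increments: "1 -12 0 0 0; 1 -25 0 0 0; 1 -40 0 0 0; 1 -60 0 0 0; 1 -65 0 0 0"

```text
t: 3.15
tool_pos: [0.4303, -0.2202, 0.167]
orientation: [-3.136, 0.17, 0.002]
force: [0.2, -0.3, -1.5]
opening: 0.0116
gripper_force: 20.0
```

```bash
python3 -c "
from m import *
im=robot.read_camera('side'); cv2.imwrite('pics/side3.png',cv2.resize(im[130:330,250:480],(690,600),interpolation=2))
c,s=np.cos(np.radians(4.9)),np.sin(np.radians(4.9)); nest=lambda k:(.5995-64e-3*k*s,.019+64e-3*k*c)
print(nest(-1),nest(1))
plan((.47,-.18,.215,4.9),(*nest(1),.215,4.9),(*nest(1),.146,4.9))"
```

```text
(np.float64(0.6049666830807916), np.float64(-0.04476609895621801)) (np.float64(0.5940333169192085), np.float64(0.08276609895621802))
t 3.2 p [ 0.4306 -0.2203  0.1672] yaw -6.2 F [ 0.8 -0.2 -1.5] op 0.0116 q [-0.58 -0.14  1.9  -0.    1.38  1.1 ]
-> 34.8 -44.3 -47.8 turn -0.194
-> 146.0 -251.2 -0.0 turn 0.0
-> 0.0 0.0 69.0 turn 0.0
```

View pics/side3.png

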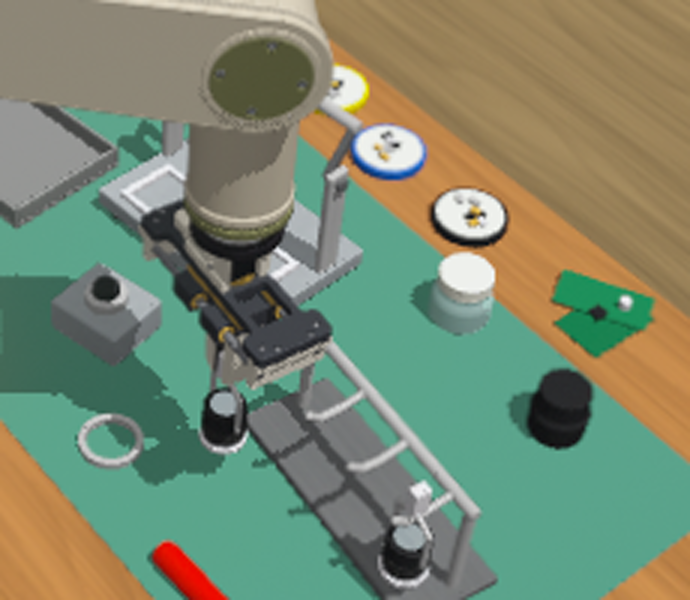

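Call:
arm_command:
  increments: "1 12 -15 -20 -0.07; 1 24 -30 -38 -0.13; 1 35 -44 -48 -0.194; 1 35 -44 -48 -0.194"

```text
t: 3.6
tool_pos: [0.474, -0.1798, 0.2176]
orientation: [3.137, 0.14, 0.006]
force: [-0.4, -0.2, -1.9]
opening: 0.0118
gripper_force: 20.0
```

Call:
arm_command:
  increments: "1 20 -34 0 0; 1 42 -73 0 0; 1 65 -112 0 0; 1 88 -151 0 0; 1 110 -190 0 0"

```text
t: 4.1
tool_pos: [0.5651, 0.0194, 0.2147]
orientation: [3.139, 0.132, -0.001]
force: [0.3, -0.7, -1.9]
opening: 0.0116
gripper_force: 20.0
```

Call:
arm_command:
  increments: "1 18 -30 0 0; 1 30 -52 0 0; 1 36 -61 0 0; 1 36 -61 0 0; 1 36 -61 0 0"

```text
t: 4.6
tool_pos: [0.595, 0.0809, 0.215]
orientation: [3.138, 0.133, -0.002]
force: [-0.0, -0.4, -1.7]
opening: 0.012
gripper_force: 20.0
```

```bash
python3 -c "
from m import *
im=robot.read_camera('side'); cv2.imwrite('pics/side4.png',im)
plan((.594,.0828,.16,4.9),(.594,.0828,.144,4.9))"
```

```text
t 4.65 p [0.595  0.0807 0.2153] yaw 4.8 F [-0.5 -0.1 -1.1] op 0.0117 q [ 0.05  0.15  1.52 -0.    1.47  1.54]
-> -0.8 -2.2 55.3 turn -0.001
-> 0.0 0.0 16.0 turn 0.0
```

Call:
arm_command:
  increments: "1 -1 -2 20 0; 1 -1 -2 42 0; 1 -1 -2 58 0; 1 -1 -2 64 0; 1 -1 -2 64 0"

```text
t: 5.15
tool_pos: [0.5934, 0.0832, 0.1506]
orientation: [3.139, 0.133, -0.003]
force: [0.0, 0.1, -1.2]
opening: 0.0118
gripper_force: 20.0
```

Call:
arm_command:
  increments: "1 0 0 2 0; 1 0 0 4 0; 1 0 0 6 0; 1 0 0 6 0; 1 0 0 6 0"

```text
t: 5.65
tool_pos: [0.5943, 0.0841, 0.1459]
orientation: [-3.139, -0.135, -0.0]
force: [0.5, 0.1, -0.6]
opening: 0.012
gripper_force: 20.0
```

```bash
python3 -c "
from m import *
im=robot.read_camera('side'); u,v=proj('side',[.59,.06,.08])[0].astype(int)
cv2.imwrite('pics/side5.png',cv2.resize(im[v-80:v+70,u-100:u+100],(800,600),interpolation=2))
plan()"
```

```text
t 5.7 p [0.5943 0.084  0.1458] yaw 4.9 F [-0.8 -0.1 -0.5] op 0.0118 q [ 0.06  0.2   1.6  -0.    1.35  1.54]
```

View pics/side5.png

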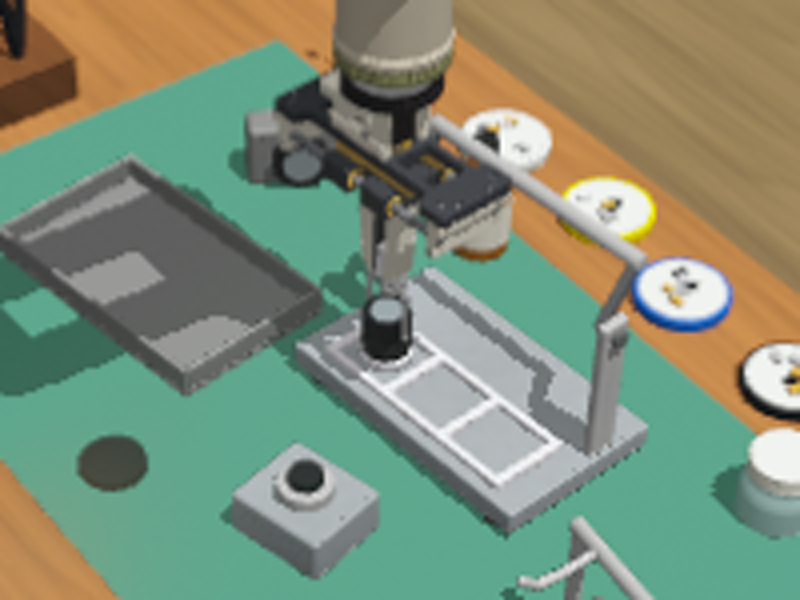

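```bash
python3 -c "
from m import *
u,v=proj('side',[.59,.06,.08])[0].astype(int)
f=lambda P:((proj('side',P)-[u-100,v-80])*4).round()
c,s=np.cos(np.radians(4.9)),np.sin(np.radians(4.9))
L=lambda x,y,z:[.5995+x*c-y*s,.019+x*s+y*c,z]
print('rim outer corners',f([L(*a,.036) for a in [(-.032,-.1),(.032,-.1),(.032,.1),(-.032,.1)]]))
for z in(.03,.033,.036): print('foot,barreltop at L(0,.064)',f([L(0,.064,z),L(0,.064,z+.045)]))
for p in[(386,312)]:
  for z in (.075,.078): 
    w=onz('side',(p[0]/4+u-100,p[1]/4+v-80),z); d=w[:2]-[.5995,.019]; print(z,w,'local',d@[c,s],d@[-s,c])
"
```

```text
rim outer corners [[500. 480.]
 [561. 441.]
 [387. 307.]
 [327. 342.]]
foot,barreltop at L(0,.064) [[386. 353.]
 [388. 311.]]
foot,barreltop at L(0,.064) [[387. 350.]
 [388. 308.]]
foot,barreltop at L(0,.064) [[387. 347.]
 [388. 305.]]
0.075 [0.59204664 0.08237926 0.075     ] local -0.002012454417666595 0.06378426619111452
0.078 [0.58999165 0.07972809 0.078     ] local -0.004286396549939669 0.061318319146712805
```

Call:
arm_command:
  increments: "1 1 0 1 0; 1 1 0 2 0; 1 1 0 3 0; 1 1 0 3 0"

```text
t: 6.1
tool_pos: [0.5952, 0.0841, 0.1426]
orientation: [-3.139, -0.135, -0.0]
force: [-0.7, 0.6, -1.8]
opening: 0.012
gripper_force: 20.0
```

```bash
python3 -c "
from m import *
plan()"
```

```text
t 6.1 p [0.5952 0.0841 0.1426] yaw 4.9 F [-0.7  0.6 -1.8] op 0.012 q [0.06 0.2  1.6  0.   1.34 1.54]
```

Not yet in contact; going on down in 1 mm steps.

Call:
arm_command:
  increments: "1 0 0 0.7 0; 1 0 0 1.5 0; 1 0 0 1.5 0"

```text
t: 6.4
tool_pos: [0.5956, 0.0841, 0.1426]
orientation: [3.139, 0.135, 0.002]
force: [-3.2, 0.1, 8.5]
opening: 0.0118
gripper_force: 20.0
```

Call:
arm_command:
  increments: "1 0 0 0.7 0; 1 0 0 1.5 0; 1 0 0 1.5 0"

```text
t: 6.7
tool_pos: [0.5964, 0.0842, 0.1426]
orientation: [3.139, 0.135, 0.005]
force: [-4.7, -0.9, 15.7]
opening: 0.0118
gripper_force: 20.0
```

Call:
arm_command:
  increments: "1 0 0 -2 0; 0.55 0 0 -2 0; 0.55 0 0 -2 0; 0.55 0 0 -2 0; 0.55 0 0 -2 0"

```text
t: 7.2
tool_pos: [0.595, 0.084, 0.1413]
orientation: [-3.139, -0.135, 0.001]
force: [-0.8, 0.5, -0.2]
opening: 0.039
gripper_force: 0.0
```

Call:
arm_command:
  increments: "0.55 0 0 -15 0; 0.55 0 0 -35 0; 0.55 0 0 -55 0; 0.55 0 0 -70 0; 0.55 0 0 -70 0"

```text
t: 7.7
tool_pos: [0.5969, 0.0841, 0.2155]
orientation: [-3.139, -0.135, -0.009]
force: [-0.2, -0.2, -0.1]
opening: 0.0417
gripper_force: 0.0
```

```bash
python3 -c "
from m import *
plan((.477,-.4175,.215,-6.2),(.477,-.4175,.150,-6.2))"
```

```text
t 7.7 p [0.5969 0.0841 0.2155] yaw 4.9 F [-0.2 -0.2 -0.1] op 0.0417 q [0.06 0.15 1.52 0.   1.47 1.54]
-> -162.5 489.5 0.5 turn 0.194
-> 0.0 -0.0 65.0 turn 0.0
```

Call:
arm_command:
  increments: "0.55 -15 45 0 0.04; 0.55 -30 90 0 0.08; 0.55 -45 135 0 0.12; 0.55 -60 180 0 0.16; 0.55 -75 225 0 0.194"

```text
t: 8.2
tool_pos: [0.5386, -0.148, 0.2109]
orientation: [-3.137, 0.172, 0.001]
force: [1.7, -0.7, 0.3]
opening: 0.042
gripper_force: 0.0
```

```bash
python3 -c "
from m import *
plan((.478,-.4175,.215,-6.2),(.478,-.4175,.150,-6.2))"
```

```text
t 8.2 p [ 0.5386 -0.148   0.2109] yaw -6.3 F [ 1.7 -0.7  0.3] op 0.042 q [-0.36  0.04  1.65  0.    1.46  1.32]
-> -30.8 274.5 -4.1 turn -0.001
-> 0.0 -0.0 65.0 turn 0.0
```

Call:
arm_command:
  increments: "0.55 -5 45 -2 0; 0.55 -10 90 -2 0; 0.55 -15 135 -2 0; 0.55 -20 180 -2 0; 0.55 -25 225 -2 0"

```text
t: 8.7
tool_pos: [0.4895, -0.369, 0.2127]
orientation: [-3.136, 0.17, 0.001]
force: [0.9, 0.4, -0.1]
opening: 0.0418
gripper_force: 0.0
```

Call:
arm_command:
  increments: "0.55 -4 30 0 0; 0.55 -6 45 0 0; 0.55 -6 48 0 0; 0.55 -6 48 0 0"

```text
t: 9.1
tool_pos: [0.4796, -0.4138, 0.2131]
orientation: [-3.136, 0.17, 0.001]
force: [-0.6, 1.1, -0.0]
opening: 0.0419
gripper_force: 0.0
```

```bash
python3 -c "
from m import *
plan((.478,-.4175,.150,-6.2))"
```

```text
t 9.1 p [ 0.4796 -0.4138  0.2131] yaw -6.2 F [-0.6  1.1 -0. ] op 0.0419 q [-0.79  0.24  1.43  0.    1.48  0.89]
-> -1.2 3.9 63.1 turn 0.0
```

Call:
arm_command:
  increments: "0.55 -1 4 20 0; 0.55 -1 4 42 0; 0.55 -1 4 58 0; 0.55 -1 4 63 0; 0.55 -1 4 63 0"

```text
t: 9.6
tool_pos: [0.4781, -0.4171, 0.1497]
orientation: [-3.136, 0.168, 0.002]
force: [-0.8, -0.1, -0.0]
opening: 0.0418
gripper_force: 0.0
```

Call:
arm_command:
  increments: "1 0 0 0 0; 1 0 0 0 0; 1 0 0 0 0; 1 0 0 0 0; 1 0 0 0 0"

```text
t: 10.1
tool_pos: [0.4785, -0.4177, 0.1514]
orientation: [-3.136, 0.17, -0.001]
force: [0.0, 4.3, 5.4]
opening: 0.0119
gripper_force: 20.0
```

```bash
python3 -c "
from m import *
plan()"
```

```text
t 10.1 p [ 0.4785 -0.4177  0.1514] yaw -6.2 F [0.  4.3 5.4] op 0.0119 q [-0.8   0.28  1.49  0.    1.37  0.88]
```

Call:
arm_command:
  increments: "1 0 0 -6 0; 1 0 0 -12 0; 1 0 0 -18 0; 1 0 0 -18 0; 1 0 0 -18 0"

```text
t: 10.6
tool_pos: [0.4781, -0.4187, 0.169]
orientation: [3.136, -0.17, 0.001]
force: [0.6, -0.3, -2.4]
opening: 0.012
gripper_force: 20.0
```

Call:
arm_command:
  increments: "1 -12 0 0 0; 1 -25 0 0 0; 1 -40 0 0 0; 1 -60 0 0 0; 1 -65 0 0 0"

```text
t: 11.1
tool_pos: [0.4118, -0.4112, 0.1681]
orientation: [-3.136, 0.171, 0.002]
force: [0.2, -0.8, -1.4]
opening: 0.0121
gripper_force: 20.0
```

```bash
python3 -c "
from m import *
plan((.44,-.38,.22,4.9),(.606,-.045,.220,4.9))"
```

```text
t 11.1 p [ 0.4118 -0.4112  0.1681] yaw -6.2 F [ 0.2 -0.8 -1.4] op 0.0121 q [-0.87  0.13  1.63 -0.    1.38  0.81]
-> 24.6 -34.1 -51.9 turn -0.195
-> 194.0 -319.6 -0.0 turn 0.0
```

Call:
arm_command:
  increments: "1 0 0 -35 -0.05; 1 0 0 -75 -0.12; 1 0 0 -100 -0.195; 1 0 0 -100 -0.195"

```text
t: 11.5
tool_pos: [0.4152, -0.4132, 0.2739]
orientation: [3.132, 0.139, 0.008]
force: [-0.1, -0.1, -1.5]
opening: 0.0117
gripper_force: 20.0
```

```bash
python3 -c "
from m import *
plan((.606,-.045,.265,4.9),(.606,-.045,.15,4.9))"
```

```text
t 11.5 p [ 0.4152 -0.4132  0.2739] yaw 5.1 F [-0.1 -0.1 -1.5] op 0.0117 q [-0.87  0.07  1.49  0.    1.57  0.61]
-> 222.6 -349.9 8.9 turn 0.003
-> 0.0 0.0 115.0 turn 0.0
```

Call:
arm_command:
  increments: "1 23 -36 0 0; 1 47 -73 1 0; 1 70 -110 2 0; 1 94 -147 3 0; 1 117 -184 4 0"

```text
t: 12.0
tool_pos: [0.5142, -0.216, 0.2625]
orientation: [-3.138, -0.133, 0.003]
force: [0.4, -0.2, -1.5]
opening: 0.0118
gripper_force: 20.0
```

Call:
arm_command:
  increments: "1 23 -36 0 0; 1 47 -73 1 0; 1 70 -110 2 0; 1 94 -147 3 0; 1 104 -164 4 0"

```text
t: 12.5
tool_pos: [0.604, -0.0417, 0.2581]
orientation: [-3.137, -0.138, 0.003]
force: [0.4, -0.9, -1.0]
opening: 0.0116
gripper_force: 20.0
```

```bash
python3 -c "
from m import *
plan((.606,-.045,.265,4.9),(.606,-.045,.148,4.9))"
```

```text
t 12.5 p [ 0.604  -0.0417  0.2581] yaw 5.0 F [ 0.4 -0.9 -1. ] op 0.0116 q [-0.15  0.14  1.45  0.    1.55  1.33]
-> 1.7 3.5 -6.9 turn 0.002
-> 0.0 0.0 117.0 turn 0.0
```

Call:
arm_command:
  increments: "1 2 3 25 0; 1 2 3 55 0; 1 2 3 85 0; 1 2 3 103 0; 1 2 3 109 0"

```text
t: 13.0
tool_pos: [0.603, -0.0477, 0.1465]
orientation: [-3.137, -0.134, 0.011]
force: [0.1, 0.1, -1.2]
opening: 0.0115
gripper_force: 20.0
```

Call:
arm_command:
  increments: "1 0 0 1 0; 1 0 0 2 0; 1 0 0 2 0"

```text
t: 13.3
tool_pos: [0.6065, -0.0486, 0.151]
orientation: [3.138, 0.136, 0.003]
force: [0.3, -0.1, -1.6]
opening: 0.0121
gripper_force: 20.0
```

```bash
python3 -c "
from m import *
im=robot.read_camera('side'); u,v=proj('side',[.59,.02,.08])[0].astype(int)
cv2.imwrite('pics/side6.png',cv2.resize(im[v-80:v+70,u-100:u+100],(800,600),interpolation=2))
f=lambda P:((proj('side',P)-[u-100,v-80])*4).round()
c,s=np.cos(np.radians(4.9)),np.sin(np.radians(4.9))
L=lambda x,y,z:[.5995+x*c-y*s,.019+x*s+y*c,z]
print(f([L(0,-.064,.075),L(0,.064,.075)]))
plan((.606,-.045,.145,4.9))"
```

```text
[[469. 366.]
 [356. 279.]]
t 13.35 p [ 0.6065 -0.0486  0.151 ] yaw 5.0 F [ 0.6 -0.5 -2.2] op 0.0116 q [-0.16  0.21  1.57  0.    1.36  1.32]
-> -0.2 -3.6 6.0 turn 0.001
```

View pics/side6.png

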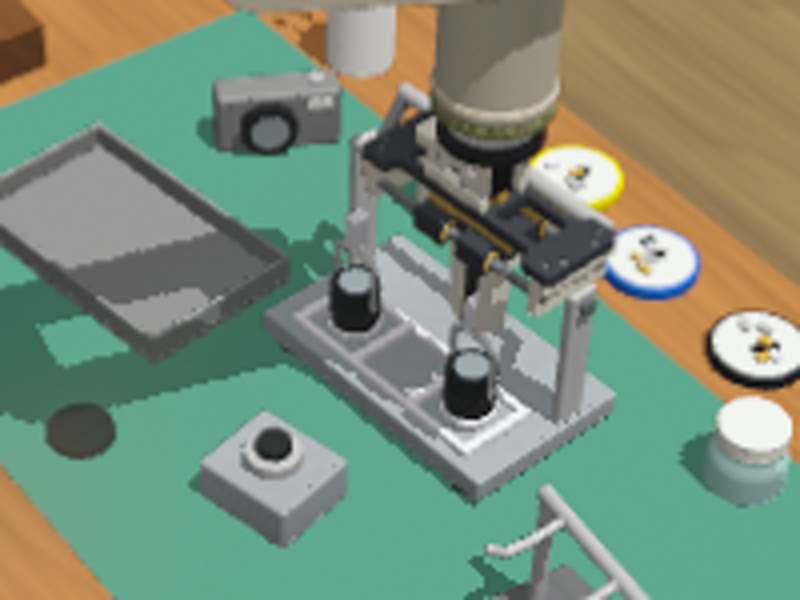

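The first carrier is standing in nest 2 at pixel (356,285). The second is just above nest 0 at (470,360), close to its predicted spot. Lowering it.

Call:
arm_command:
  increments: "1 0 -3 2 0; 1 0 -3 4 0; 1 0 -3 6 0; 1 0 -3 6 0"

```text
t: 13.75
tool_pos: [0.6055, -0.0454, 0.1438]
orientation: [3.139, 0.136, 0.001]
force: [-0.5, 0.4, 1.6]
opening: 0.0118
gripper_force: 20.0
```

Call:
arm_command:
  increments: "1 0 0 1 0; 1 0 0 2 0; 1 0 0 2 0"

```text
t: 14.05
tool_pos: [0.6062, -0.0455, 0.1439]
orientation: [3.138, 0.136, 0.003]
force: [-3.4, 0.7, 11.2]
opening: 0.012
gripper_force: 20.0
```

Call:
arm_command:
  increments: "1 0 0 -2 0; 0.55 0 0 -2 0; 0.55 0 0 -2 0; 0.55 0 0 -2 0; 0.55 0 0 -2 0"

```text
t: 14.55
tool_pos: [0.6052, -0.0454, 0.1433]
orientation: [-3.139, -0.136, 0.001]
force: [-0.3, 0.7, 0.7]
opening: 0.0389
gripper_force: 0.0
```

Call:
arm_command:
  increments: "0.55 0 0 -20 0; 0.55 0 0 -60 0; 0.55 0 0 -100 0; 0.55 0 0 -130 0; 0.55 0 0 -130 0"

```text
t: 15.05
tool_pos: [0.6078, -0.0458, 0.2801]
orientation: [3.137, 0.136, 0.015]
force: [-0.3, 0.5, 0.6]
opening: 0.0419
gripper_force: 0.0
```

```bash
cat >> h.py <<'E'
c,s=np.cos(np.radians(4.9)),np.sin(np.radians(4.9))
L=lambda x,y,z=0:(.5995+x*c-y*s,.019+x*s+y*c,z)
E
python3 -c "
from m import *
for z in(.193,.2): print(onz('top',(229.3,134.4),z),onz('top',(323.2,124.3),z),onz('top',(276.2,129.4),z))
print('pred',L(.0874,.111,.2),L(.0874,-.111,.2),L(.0874,0,.2))
plan(L(.0874,.032,.265)+(94.9,),L(.0874,.032,.199)+(94.9,))"
```

```text
[0.67763791 0.13328773 0.193     ] [ 0.69531623 -0.0851126   0.193     ] [0.68627162 0.02401021 0.193     ]
[0.67509059 0.13225741 0.2       ] [ 0.69264604 -0.08462495  0.2       ] [0.68366429 0.02373941 0.2       ]
pred (np.float64(0.6770993004188375), np.float64(0.13705976695939653), 0.2) (np.float64(0.696061857355333), np.float64(-0.0841288887949847), 0.2) (np.float64(0.6865805788870852), np.float64(0.026465439082205916), 0.2)
t 15.05 p [ 0.6078 -0.0458  0.2801] yaw 5.0 F [-0.3  0.5  0.6] op 0.0419 q [-0.16  0.13  1.42  0.    1.58  1.32]
-> 84.8 -97.1 15.1 turn -1.569
-> 0.0 0.0 66.0 turn 0.0
```

Call:
arm_command:
  increments: "0.55 20 -24 3 -0.14; 0.55 42 -48 6 -0.28; 0.55 64 -72 9 -0.42; 0.55 80 -90 12 -0.56; 0.55 85 -97 15 -0.7"

```text
t: 15.55
tool_pos: [0.6821, 0.0608, 0.2567]
orientation: [-2.896, -1.215, 0.002]
force: [0.5, -0.0, 0.0]
opening: 0.0421
gripper_force: 0.0
```

Call:
arm_command:
  increments: "0.55 0 0 0 -0.14; 0.55 0 0 0 -0.28; 0.55 0 0 0 -0.42; 0.55 0 0 0 -0.56; 0.55 0 0 0 -0.7"

```text
t: 16.05
tool_pos: [0.6813, 0.0586, 0.2572]
orientation: [-2.306, -2.132, 0.002]
force: [0.0, 0.2, -0.3]
opening: 0.0422
gripper_force: 0.0
```

Call:
arm_command:
  increments: "0.55 0 0 0 -0.1; 0.55 0 0 0 -0.17; 0.55 0 0 0 -0.17; 0.55 0 0 0 -0.17"

```text
t: 16.45
tool_pos: [0.6814, 0.0586, 0.2578]
orientation: [-2.126, -2.312, 0.001]
force: [-0.2, 0.2, 0.6]
opening: 0.042
gripper_force: 0.0
```

```bash
python3 -c "
from m import *
plan(L(.0874,.032,.265)+(94.9,),L(.0874,.032,.199)+(94.9,))"
```

```text
t 16.45 p [0.6814 0.0586 0.2578] yaw 94.8 F [-0.2  0.2  0.6] op 0.042 q [ 0.01  0.35  1.2  -0.    1.59 -0.07]
-> -0.4 2.4 -7.2 turn -0.002
-> 0.0 0.0 66.0 turn 0.0
```

Call:
arm_command:
  increments: "0.55 0 2 20 0; 0.55 0 2 40 0; 0.55 0 2 54 0; 0.55 0 2 58 0; 0.55 0 2 58 0"

```text
t: 16.95
tool_pos: [0.6832, 0.0587, 0.1998]
orientation: [-2.124, -2.313, 0.002]
force: [0.2, -0.0, 0.1]
opening: 0.0417
gripper_force: 0.0
```

Call:
arm_command:
  increments: "1 0 0 0 0; 1 0 0 0 0; 1 0 0 0 0; 1 0 0 0 0; 1 0 0 0 0"
  grip_force: 12

```text
t: 17.45
tool_pos: [0.6844, 0.0588, 0.2016]
orientation: [2.123, 2.314, 0.003]
force: [2.5, 1.0, 2.1]
opening: 0.0135
gripper_force: 12.0
```

```bash
python3 -c "
from m import *
plan()
p=robot.read_state()['tool_pos']; d=p[:2]-[.5995,.019]; print('local',d@[c,s],d@[-s,c])
for q in np.arange(2.2,-.01,-.1): print(round(q,2),round(55-55*np.cos(q),1),round(155+55*np.sin(q),1))"
```

```text
t 17.45 p [0.6844 0.0588 0.2016] yaw 94.9 F [2.5 1.  2.1] op 0.0135 q [ 0.01  0.38  1.27  0.    1.49 -0.07]
local 0.08801419795461107 0.032408974794722926
2.2 87.4 199.5
2.1 82.8 202.5
2.0 77.9 205.0
1.9 72.8 207.0
1.8 67.5 208.6
1.7 62.1 209.5
1.6 56.6 210.0
1.5 51.1 209.9
1.4 45.7 209.2
1.3 40.3 208.0
1.2 35.1 206.3
1.1 30.1 204.0
1.0 25.3 201.3
0.9 20.8 198.1
0.8 16.7 194.5
0.7 12.9 190.4
0.6 9.6 186.1
0.5 6.7 181.4
0.4 4.3 176.4
0.3 2.5 171.3
0.2 1.1 165.9
0.1 0.3 160.5
-0.0 0.0 155.0
```

Call:
arm_command:
  increments: "1 0 -9.5 -5.5 0; 1 0 -20 -9 0; 1 0 -31 -10.5 0; 1 0 -42 -9.7 0; 1 0 -52 -7 0"

```text
t: 17.95
tool_pos: [0.6325, 0.0545, 0.2093]
orientation: [2.122, 2.313, 0.004]
force: [2.4, 1.5, 3.1]
opening: 0.0135
gripper_force: 12.0
```

Call:
arm_command:
  increments: "1 0 0 0 0; 1 0 0 0 0"

```text
t: 18.15
tool_pos: [0.6312, 0.0545, 0.2087]
orientation: [-2.123, -2.315, 0.0]
force: [-4.9, 1.5, 7.4]
opening: 0.0137
gripper_force: 12.0
```

```bash
cat >>h.py <<'E'
def loc():
    p=robot.read_state()['tool_pos']; d=p[:2]-[.5995,.019]; print('local',(d@[c,s]).round(4),(d@[-s,c]).round(4),p[2].round(4))
E
python3 -c "
from m import *
plan();loc()"
```

```text
t 18.15 p [0.6312 0.0545 0.2087] yaw 94.9 F [-4.9  1.5  7.4] op 0.0137 q [ 0.01  0.24  1.43  0.    1.47 -0.08]
local 0.0346 0.0326 0.2087
```

Call:
arm_command:
  increments: "1 0 -9.5 4 0; 1 0 -18 11 0; 1 0 -25 19 0; 1 0 -30.5 29 0; 1 0 -33.5 39 0"

```text
t: 18.65
tool_pos: [0.5983, 0.0516, 0.1678]
orientation: [2.124, 2.315, 0.001]
force: [7.4, 2.1, -0.8]
opening: 0.0132
gripper_force: 12.0
```

Call:
arm_command:
  increments: "1 0 -1 5 0; 1 0 -1 8 0; 1 0 -1 10 0; 1 0 -1 10 0"

```text
t: 19.05
tool_pos: [0.5978, 0.0514, 0.16]
orientation: [2.123, 2.314, 0.001]
force: [-4.4, 1.7, 14.0]
opening: 0.0135
gripper_force: 12.0
```

```bash
python3 -c "
from m import *
plan();loc()
im=robot.read_camera('side'); u,v=proj('side',[.59,.02,.12])[0].astype(int)
cv2.imwrite('pics/side7.png',cv2.resize(im[v-80:v+70,u-100:u+100],(800,600),interpolation=2))"
```

```text
t 19.05 p [0.5978 0.0514 0.16  ] yaw 94.9 F [-4.4  1.7 14. ] op 0.0135 q [ 0.    0.18  1.59  0.    1.37 -0.09]
local 0.0011 0.0324 0.16
```

View pics/side7.png

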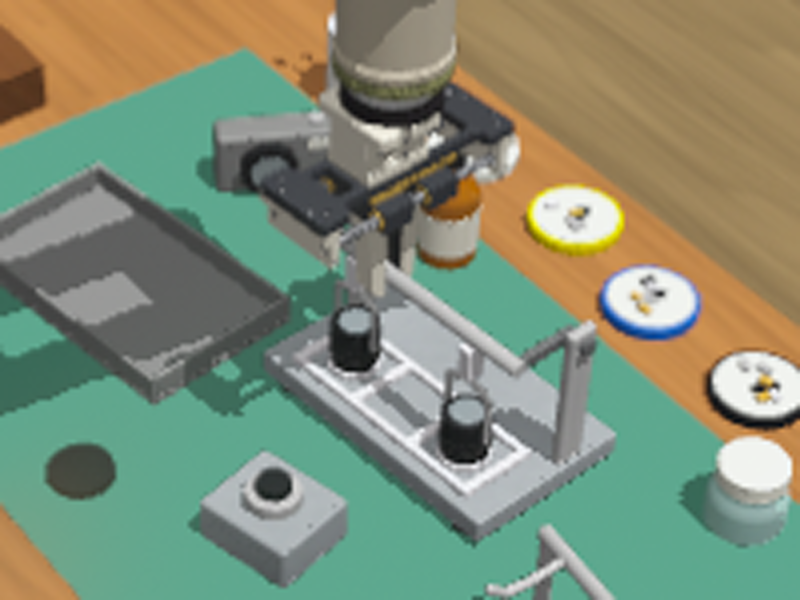

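```bash
python3 -c "
from m import *
u,v=proj('side',[.59,.02,.12])[0].astype(int); f=lambda P:((proj('side',P)-[u-100,v-80])*4).round()
for q in(0,.1,.2,.3): print(q,f([L(.055-.055*np.cos(q),y,.149+.055*np.sin(q)) for y in(-.111,-.064,0)]))
print('tab top',f([L(0,-.064,.142),L(0,.064,.142)]),'posts',f([L(.055,-.117,.161)]))"
```

```text
0 [[520. 366.]
 [475. 333.]
 [415. 288.]]
0.1 [[521. 360.]
 [476. 327.]
 [416. 283.]]
0.2 [[523. 354.]
 [477. 321.]
 [417. 277.]]
0.3 [[525. 348.]
 [479. 314.]
 [419. 270.]]
tab top [[474. 340.]
 [358. 253.]] posts [[581. 325.]]
```

Call:
arm_command:
  increments: "0.55 0 0 -3 0; 0.55 0 0 -3 0; 0.55 0 0 -3 0; 0.55 0 0 -3 0; 0.55 0 0 -3 0"

```text
t: 19.6
tool_pos: [0.5971, 0.0513, 0.1611]
orientation: [-2.124, -2.314, 0.001]
force: [-1.3, -0.2, 0.4]
opening: 0.0413
gripper_force: 0.0
```

Call:
arm_command:
  increments: "0.55 0 0 -20 0; 0.55 0 0 -50 0; 0.55 0 0 -80 0; 0.55 0 0 -90 0; 0.55 0 0 -90 0"

```text
t: 20.1
tool_pos: [0.5985, 0.0513, 0.2534]
orientation: [2.122, 2.313, 0.004]
force: [0.3, 0.7, 0.6]
opening: 0.0418
gripper_force: 0.0
```

```bash
python3 -c "
from m import *
plan((.4503,-.0076,.22,94.9),(.4503,-.0076,.095,94.9))"
```

```text
t 20.1 p [0.5985 0.0513 0.2534] yaw 94.9 F [0.3 0.7 0.6] op 0.0418 q [ 0.    0.12  1.48  0.    1.54 -0.09]
-> -46.0 -152.7 33.4 turn 0.0
-> 0.0 0.0 125.0 turn 0.0
```

Call:
arm_command:
  increments: "1 -14 -45 9 0; 1 -28 -90 18 0; 1 -42 -135 28 0; 1 -46 -153 33 0; 1 -46 -153 33 0"

```text
t: 20.6
tool_pos: [0.4459, -0.0081, 0.2154]
orientation: [-2.123, -2.311, 0.005]
force: [1.0, 0.2, 0.0]
opening: 0.0067
gripper_force: 0.0
```

```bash
python3 -c "
from m import *
u,v=proj('side',[.59,.02,.12])[0].astype(int); print(onz('side',(273/4+u-100,484/4+v-80),.058))
im=robot.read_camera('side'); cv2.imwrite('pics/side8.png',cv2.resize(im[v-80:v+70,u-100:u+100],(800,600),interpolation=2))
plan((.4503,-.0076,.088,94.9),(.4503,-.0076,.077,94.9))"
```

```text
[ 0.44755949 -0.0128253   0.058     ]
t 20.65 p [ 0.4477 -0.0078  0.2168] yaw 94.9 F [0.4 0.  1.2] op 0.0031 q [-0.13 -0.28  1.93  0.    1.5  -0.22]
-> -0.1 2.6 128.8 turn -0.001
-> 0.0 0.0 11.0 turn 0.0
```

View pics/side8.png

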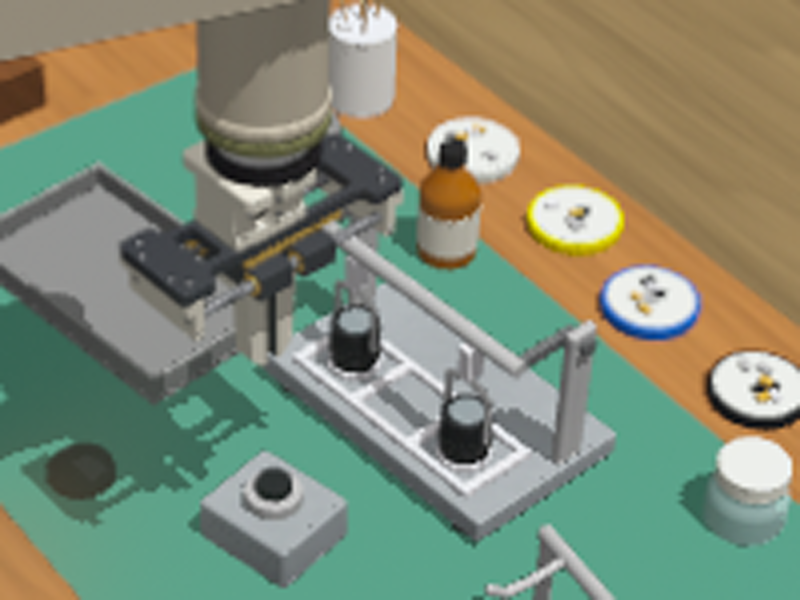

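```bash
python3 -c "
from m import *
u,v=proj('side',[.59,.02,.12])[0].astype(int); f=lambda P:((proj('side',P)-[u-100,v-80])*4)
im=cv2.imread('pics/side8.png').astype(int); G=im.max(2)-im.min(2)
for q in(.06,0,-.06,-.12):
  o=[]
  for y in(-.09,-.05,-.03,-.01):
    x,yy=f([L(.055-.055*np.cos(q),y,.149+.055*np.sin(q))])[0]; col=G[int(yy)-40:int(yy)+40,int(x)]; r=np.nonzero(col<25)[0]; 
    r=r[(r>10)&(r<70)]; g=np.split(r,np.nonzero(np.diff(r)>2)[0]+1); b=min(g,key=lambda a:abs(a.mean()-40)); o.append((b.mean().round(1)-40,len(b)))
  print(q,o)"
```

```text
0.06 [(np.float64(13.5), 32), (np.float64(13.0), 33), (np.float64(13.5), 32), (np.float64(13.5), 32)]
0 [(np.float64(11.0), 37), (np.float64(11.5), 36), (np.float64(11.5), 36), (np.float64(11.5), 36)]
-0.06 [(np.float64(9.5), 40), (np.float64(10.0), 39), (np.float64(9.5), 40), (np.float64(10.0), 39)]
-0.12 [(np.float64(8.0), 43), (np.float64(8.0), 43), (np.float64(8.0), 43), (np.float64(8.5), 42)]
```

```bash
python3 -c "
from m import *
u,v=proj('side',[.59,.02,.12])[0].astype(int); f=lambda P:((proj('side',P)-[u-100,v-80])*4)
im=cv2.imread('pics/side8.png').astype(int)
for y in(-.10,-.09,-.05,-.03):
    x,yy=f([L(0,y,.149)])[0]; k=int(round(yy)); print(k,im[k-28:k+30:3,int(x)].max(1))
    print(' ctr for q=.06,0,-.06,-.12:',[round(f([L(.055-.055*np.cos(q),y,.149+.055*np.sin(q))])[0][1]-k,1) for q in(.06,0,-.06,-.12)])"
```

```text
358 [164 164 164 164 164 162 159 175 202 203 198 185 164 135 129 153 182 182
 183 183]
 ctr for q=.06,0,-.06,-.12: [np.float64(-3.2), np.float64(0.2), np.float64(3.5), np.float64(6.7)]
351 [164 164 164 164 164 164 165 185 203 203 195 184 159 130 117 149 178 182
 182 183]
 ctr for q=.06,0,-.06,-.12: [np.float64(-3.4), np.float64(0.0), np.float64(3.3), np.float64(6.5)]
323 [164 164 164 164 164 164 167 187 206 199 190 178 152 125 122 154 207 224
 166 133]
 ctr for q=.06,0,-.06,-.12: [np.float64(-3.7), np.float64(-0.3), np.float64(3.0), np.float64(6.1)]
309 [164 164 164 164 164 162 168 182 195 199 189 173 154 113 124 176 182 183
 181 180]
 ctr for q=.06,0,-.06,-.12: [np.float64(-3.6), np.float64(-0.2), np.float64(3.1), np.float64(6.2)]
```

Call:
arm_command:
  increments: "1 -2 1 30 0; 1 -2 1 70 0; 1 -2 1 105 0; 1 -2 1 124 0; 1 -2 1 126 0"

```text
t: 21.15
tool_pos: [0.4485, -0.0088, 0.0891]
orientation: [-2.12, -2.312, 0.005]
force: [0.2, 0.2, 0.9]
opening: 0.0001
gripper_force: 0.0
```

Call:
arm_command:
  increments: "1 0 0 2 0; 1 0 0 5 0; 1 0 0 8 0; 1 0 0 9 0; 1 0 0 9 0"

```text
t: 21.65
tool_pos: [0.4514, -0.0096, 0.0847]
orientation: [2.122, 2.313, 0.003]
force: [2.5, 0.0, 2.7]
opening: 0.0003
gripper_force: 1.4
```

Call:
arm_command:
  increments: "1 0 0 2 0; 1 0 0 4 0; 1 0 0 6 0; 1 0 0 6 0; 1 0 0 6 0"

```text
t: 22.15
tool_pos: [0.4515, -0.0097, 0.0808]
orientation: [2.122, 2.313, 0.002]
force: [-8.9, 2.1, 31.2]
opening: 0.0005
gripper_force: 15.4
```

Call:
arm_command:
  increments: "1 0 0 2 0; 1 0 0 3 0; 1 0 0 3 0"

```text
t: 22.45
tool_pos: [0.4518, -0.0097, 0.0803]
orientation: [2.122, 2.314, 0.002]
force: [-24.3, 2.7, 58.6]
opening: 0.0006
gripper_force: 29.2
```

```bash
python3 -c "
from m import *
u,v=proj('side',[.45,-.01,.06])[0].astype(int)
im=robot.read_camera('side'); cv2.imwrite('pics/side9.png',im); a=im[v-40:v+35,u-50:u+50]
b=cv2.imread('pics/side0.png')
o=cv2.resize(a,(800,600),interpolation=2); cv2.imwrite('pics/press.png',o); plan()
print(((proj('side',[[.449,-.01,.058],[.449,-.01,.052],[.449,-.01,.04]])-[u-50,v-40])*8).round())"
```

```text
t 22.5 p [ 0.4518 -0.0097  0.0803] yaw 94.9 F [-23.4   2.3  58.5] op 0.0006 q [-0.13 -0.13  2.06 -0.    1.21 -0.22]
[[401. 330.]
 [401. 341.]
 [401. 364.]]
```

View pics/press.png

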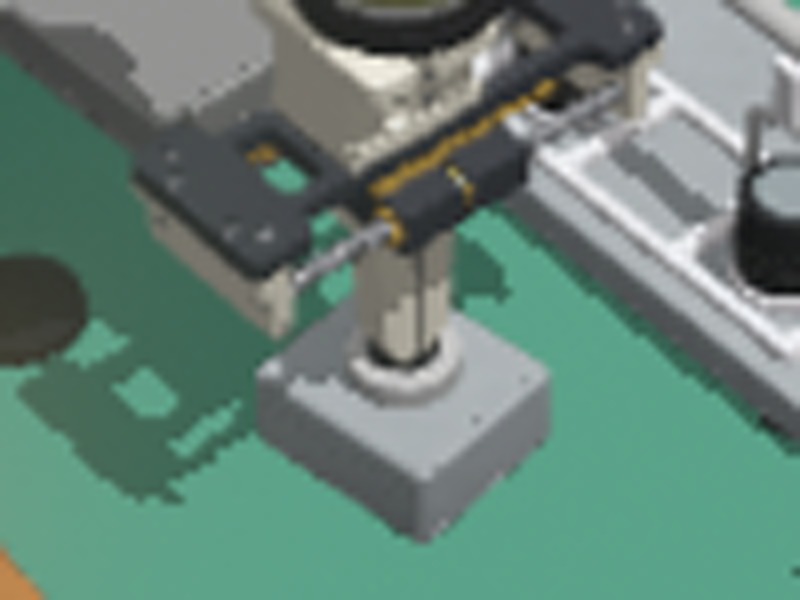

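Fingers are centred on the button, but the closed pair may be resting on the collar around it. I'll back off, then press again with one finger to be sure it goes fully down.

Call:
arm_command:
  increments: "1 0 0 -5 0; 1 0 0 -20 0; 0.35 0 0 -40 0; 0.35 0 18 -40 0; 0.35 0 39 -40 0"

```text
t: 23.0
tool_pos: [0.4889, -0.0063, 0.1148]
orientation: [-2.124, -2.315, 0.0]
force: [-1.2, -0.4, -1.0]
opening: 0.0201
gripper_force: 0.0
```

Call:
arm_command:
  increments: "0.35 0 0 0 0; 0.35 0 0 0 0; 0.35 0 0 0 0"

```text
t: 23.3
tool_pos: [0.4876, -0.0062, 0.1138]
orientation: [-2.123, -2.314, 0.002]
force: [-0.7, 0.6, 0.5]
opening: 0.0441
gripper_force: 0.0
```

```bash
python3 -c "
from m import *
plan()
u,v=proj('side',[.45,-.01,.06])[0].astype(int)
im=robot.read_camera('side'); a=im[v-40:v+35,u-50:u+50]
cv2.imwrite('pics/rel.png',cv2.resize(a,(800,600),interpolation=2))"
```

```text
t 23.3 p [ 0.4876 -0.0062  0.1138] yaw 94.9 F [-0.7  0.6  0.5] op 0.0441 q [-0.12 -0.07  1.94 -0.    1.28 -0.2 ]
```

View pics/rel.png

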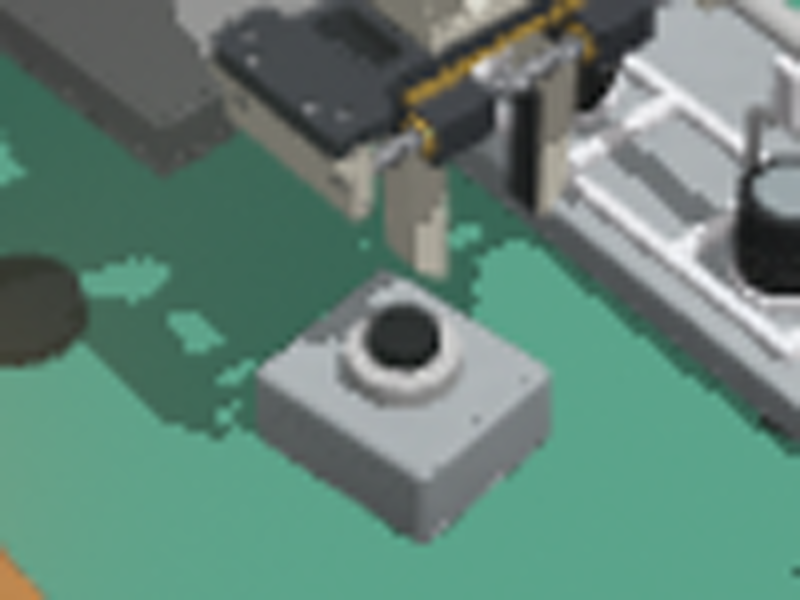

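Call:
arm_command:
  increments: "0.35 -3 -40 0 0; 0.35 -3 -77 0 0; 0.35 -3 -77 5 0; 0.35 -3 -77 15 0; 0.35 -3 -77 23 0"

```text
t: 23.85
tool_pos: [0.4132, -0.0159, 0.0913]
orientation: [2.123, 2.314, 0.001]
force: [0.2, -0.4, -0.1]
opening: 0.0604
gripper_force: 0.0
```

Call:
arm_command:
  increments: "0.35 0 0 0 0; 0.35 0 0 3 0; 0.35 0 0 5 0; 0.35 0 0 5 0; 0.35 0 0 5 0"

```text
t: 24.35
tool_pos: [0.413, -0.0158, 0.0869]
orientation: [2.124, 2.315, 0.001]
force: [0.9, 1.3, 1.1]
opening: 0.0604
gripper_force: 0.7
```

Call:
arm_command:
  increments: "0.35 2 0 2 0; 0.35 2 0 2 0; 0.35 2 0 2 0"

```text
t: 24.65
tool_pos: [0.4128, -0.0139, 0.085]
orientation: [2.123, 2.314, 0.001]
force: [1.9, -1.1, 2.3]
opening: 0.0603
gripper_force: 1.3
```

Call:
arm_command:
  increments: "0.35 0 0 2 0; 0.35 0 0 2 0; 0.35 0 0 2 0"

```text
t: 24.95
tool_pos: [0.4128, -0.0139, 0.0829]
orientation: [2.124, 2.314, 0.001]
force: [1.9, -1.3, 4.1]
opening: 0.0606
gripper_force: 1.9
```

Call:
arm_command:
  increments: "0.35 0 0 2 0; 0.35 0 0 2 0; 0.35 0 0 2 0"

```text
t: 25.25
tool_pos: [0.4129, -0.0139, 0.0812]
orientation: [2.123, 2.314, 0.001]
force: [-0.0, -0.7, 7.4]
opening: 0.0604
gripper_force: 4.0
```

Call:
arm_command:
  increments: "0.35 0 0 2 0; 0.35 0 0 2 0; 0.35 0 0 2 0"

```text
t: 25.55
tool_pos: [0.4131, -0.0139, 0.0807]
orientation: [2.123, 2.314, 0.001]
force: [-10.4, 1.0, 26.0]
opening: 0.06
gripper_force: 13.1
```

The force climbs along the spring to about 5 N and then hits a hard stop at the same height as before, so the button was fully down. Releasing it and going back to the bar.

Call:
arm_command:
  increments: "0.35 0 0 -20 0; 0.5 0 0 -60 0; 0.5 0 0 -105 0; 0.5 0 0 -150 0; 0.5 0 0 -170 0"

```text
t: 26.05
tool_pos: [0.4131, -0.0138, 0.2523]
orientation: [2.122, 2.313, 0.003]
force: [0.5, -1.1, 0.6]
opening: 0.0465
gripper_force: 0.0
```

```bash
python3 -c "
from m import *
plan(L(.001,.032,.245)+(94.9,),L(.001,.032,.157)+(94.9,))"
```

```text
t 26.05 p [ 0.4131 -0.0138  0.2523] yaw 94.9 F [ 0.5 -1.1  0.6] op 0.0465 q [-0.16 -0.4   1.96  0.    1.58 -0.24]
-> 48.7 189.6 7.3 turn 0.001
-> 0.0 0.0 88.0 turn 0.0
```

Call:
arm_command:
  increments: "0.55 12 46 0 0; 0.55 24 92 0 0; 0.55 36 138 0 0; 0.55 47 182 0 0; 0.55 49 190 0 0"

```text
t: 26.55
tool_pos: [0.5989, 0.0529, 0.2444]
orientation: [-2.119, -2.313, 0.006]
force: [-0.4, -0.2, -0.2]
opening: 0.0419
gripper_force: 0.0
```

```bash
python3 -c "
from m import *
plan(L(.001,.032,.157)+(94.9,));loc()"
```

```text
t 26.55 p [0.5989 0.0529 0.2444] yaw 95.0 F [-0.4 -0.2 -0.2] op 0.0419 q [ 0.    0.14  1.48  0.    1.53 -0.08]
-> -1.9 -1.3 87.4 turn 0.002
local 0.0023 0.0339 0.2444
```

Call:
arm_command:
  increments: "0.55 -2 -1 25 0; 0.55 -2 -1 55 0; 0.55 -2 -1 78 0; 0.55 -2 -1 87 0; 0.55 -2 -1 87 0"

```text
t: 27.05
tool_pos: [0.5948, 0.0491, 0.1596]
orientation: [-2.122, -2.312, 0.005]
force: [0.1, -0.6, 0.3]
opening: 0.042
gripper_force: 0.0
```

Call:
arm_command:
  increments: "1 0 0 0 0; 1 0 0 0 0; 1 0 0 0 0; 1 0 0 0 0; 1 0 0 0 0"
  grip_force: 15

```text
t: 27.55
tool_pos: [0.5979, 0.0493, 0.1628]
orientation: [2.122, 2.313, 0.004]
force: [4.3, 1.4, 0.3]
opening: 0.0131
gripper_force: 15.0
```

```bash
python3 -c "
from m import *
plan();loc()"
```

```text
t 27.55 p [0.5979 0.0493 0.1628] yaw 94.9 F [4.3 1.4 0.3] op 0.0131 q [-0.    0.18  1.59  0.    1.38 -0.09]
local 0.001 0.0303 0.1628
```

Call:
arm_command:
  increments: "1 0 1 -11 0; 1 0 4.3 -21.5 0; 1 0 9.6 -31 0; 1 0 16.7 -39.5 0; 1 0 25.3 -46.3 0"

```text
t: 28.05
tool_pos: [0.6187, 0.0511, 0.2084]
orientation: [-2.12, -2.311, 0.01]
force: [-22.1, -1.3, 16.8]
opening: 0.0136
gripper_force: 15.0
```

Call:
arm_command:
  increments: "1 0 9.8 -5 0; 1 0 20.4 -8 0; 1 0 31.3 -8.7 0; 1 0 42.2 -7.3 0; 1 0 52.6 -3.7 0"

```text
t: 28.55
tool_pos: [0.6747, 0.0556, 0.2126]
orientation: [2.124, 2.314, -0.001]
force: [-3.2, -2.0, 2.6]
opening: 0.0135
gripper_force: 15.0
```

Call:
arm_command:
  increments: "1 0 5 2.5 0; 1 0 8.5 4.5 0; 1 0 8.5 4.5 0"

```text
t: 28.85
tool_pos: [0.6832, 0.0564, 0.2067]
orientation: [2.124, 2.314, 0.0]
force: [2.6, -2.5, -0.0]
opening: 0.0138
gripper_force: 15.0
```

```bash
python3 -c "
from m import *
plan();loc()"
```

```text
t 28.85 p [0.6832 0.0564 0.2067] yaw 94.9 F [ 2.6 -2.5 -0. ] op 0.0138 q [ 0.01  0.38  1.27 -0.    1.5  -0.08]
local 0.0866 0.0301 0.2067
```

Call:
arm_command:
  increments: "1 0 2 1 0; 1 0 2 1 0; 0.55 0 2 1 0; 0.55 0 2 1 0; 0.55 0 2 1 0"

```text
t: 29.35
tool_pos: [0.6845, 0.0574, 0.2061]
orientation: [-2.123, -2.315, -0.0]
force: [-0.4, 0.0, 1.1]
opening: 0.0329
gripper_force: 0.0
```

Call:
arm_command:
  increments: "0.55 0 0 0 0; 0.55 0 0 -20 0; 0.55 0 0 -40 0; 0.55 0 0 -70 0; 0.55 0 0 -70 0"

```text
t: 29.85
tool_pos: [0.6867, 0.0571, 0.282]
orientation: [2.12, 2.311, 0.009]
force: [0.8, 0.9, 0.5]
opening: 0.0418
gripper_force: 0.0
```

```bash
python3 -c "
from m import *
plan((.5945,.0835,.265,94.9))
for n in ('side','top'): cv2.imwrite(f'pics/{n}10.png',robot.read_camera(n))
u,v=proj('side',[.59,.05,.12])[0].astype(int); im=cv2.imread('pics/side10.png')
t=cv2.imread('pics/top10.png')
o=np.zeros((600,800,3),'uint8'); o[:,:400]=cv2.resize(im[v-100:v+80,u-60:u+60],(400,600),interpolation=2); o[:,400:]=cv2.resize(t[140:290,110:210],(400,600),interpolation=2)
cv2.imwrite('pics/c10.png',o)"
```

```text
t 29.85 p [0.6867 0.0571 0.282 ] yaw 94.9 F [0.8 0.9 0.5] op 0.0418 q [ 0.01  0.35  1.16  0.    1.62 -0.08]
-> 34.3 -89.6 17.0 turn 0.001
```

View pics/c10.png

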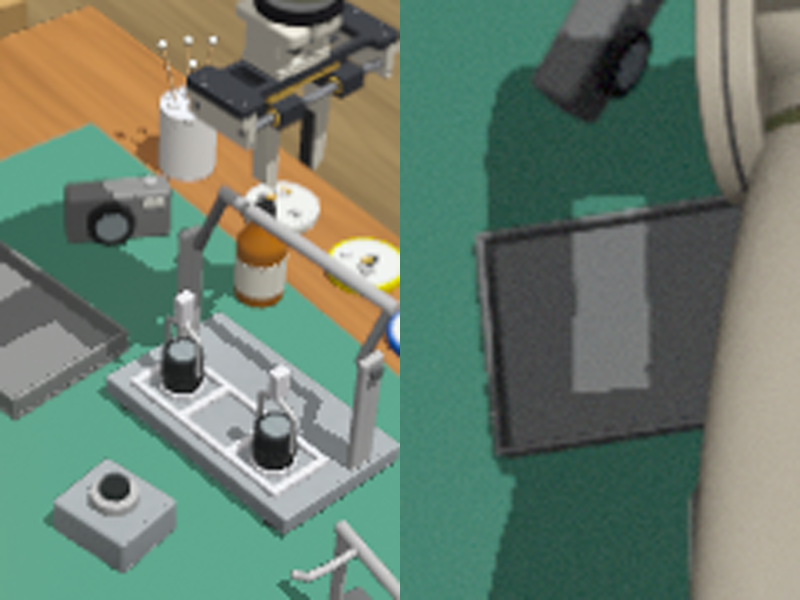

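Call:
arm_command:
  increments: "0.55 8 -22 4 0.14; 0.55 17 -45 8 0.28; 0.55 26 -68 12 0.42; 0.55 34 -89 16 0.56; 0.55 34 -89 17 0.7"

```text
t: 30.45
tool_pos: [0.59, 0.084, 0.2566]
orientation: [-2.79, -1.439, 0.006]
force: [1.1, -0.3, -0.1]
opening: 0.042
gripper_force: 0.0
```

Call:
arm_command:
  increments: "0.55 0 0 0 0.14; 0.55 0 0 0 0.28; 0.55 0 0 0 0.42; 0.55 0 0 0 0.56; 0.55 0 0 0 0.7"

```text
t: 30.95
tool_pos: [0.5923, 0.0831, 0.2572]
orientation: [-3.117, -0.393, 0.004]
force: [0.2, 0.4, 0.2]
opening: 0.0418
gripper_force: 0.0
```

Call:
arm_command:
  increments: "0.55 0 0 0 0.1; 0.55 0 0 0 0.17; 0.55 0 0 0 0.17; 0.55 0 0 0 0.17"

```text
t: 31.35
tool_pos: [0.5926, 0.0831, 0.2579]
orientation: [-3.138, -0.14, 0.003]
force: [-0.1, 0.4, 0.9]
opening: 0.0419
gripper_force: 0.0
```

```bash
python3 -c "
from m import *
plan((.5945,.0840,.144,4.9))"
```

```text
t 31.35 p [0.5926 0.0831 0.2579] yaw 5.1 F [-0.1  0.4  0.9] op 0.0419 q [0.05 0.12 1.47 0.   1.55 1.54]
-> 2.0 -0.7 113.9 turn 0.004
```

Call:
arm_command:
  increments: "0.55 2 -1 35 0; 0.55 2 -1 75 0; 0.55 2 -1 105 0; 0.55 2 -1 113 0; 0.55 2 -1 113 0"

```text
t: 31.85
tool_pos: [0.5938, 0.0842, 0.1445]
orientation: [3.139, 0.138, -0.006]
force: [-0.4, 0.2, -0.3]
opening: 0.0418
gripper_force: 0.0
```

Call:
arm_command:
  increments: "1 0 0 0 0; 1 0 0 0 0; 1 0 0 0 0; 1 0 0 0 0; 1 0 0 0 0"
  grip_force: 20

```text
t: 32.35
tool_pos: [0.5956, 0.0841, 0.1472]
orientation: [3.138, 0.136, 0.003]
force: [-0.6, -0.5, 4.1]
opening: 0.0118
gripper_force: 20.0
```

Call:
arm_command:
  increments: "1 0 0 -20 0; 1 0 0 -45 0; 1 0 0 -75 0; 1 0 0 -90 0; 1 0 0 -90 0"

```text
t: 32.85
tool_pos: [0.5965, 0.0844, 0.2391]
orientation: [-3.138, -0.136, -0.008]
force: [-0.0, 0.3, -1.4]
opening: 0.0121
gripper_force: 20.0
```

```bash
python3 -c "
from m import *
im=robot.read_camera('top'); cv2.imwrite('pics/top11.png',im)
V=im.max(2).astype(int);S=255*(V-im.min(2))//np.maximum(V,1)
rt=rect((S<60)&roi(V.shape,115,165,232,265)); print('tray',rt,ax(rt,.028))
plan()"
```

```text
tray ((179.99996948242188, 214.49996948242188), (101.99998474121094, 98.99998474121094), -0.0) (array([0.5235, 0.289 , 0.028 ]), array([0.2672, 0.2778]), 'long axis yaw', np.float64(88.22))
t 32.9 p [0.5956 0.0843 0.2368] yaw 5.0 F [-0.8  0.2 -2.1] op 0.0121 q [0.06 0.14 1.49 0.   1.51 1.54]
```

```bash
python3 -c "
from m import *
for n in('top0','top10','top11'):
    im=cv2.imread(f'pics/{n}.png'); V=im.max(2).astype(int);S=255*(V-im.min(2))//np.maximum(V,1); m=(S<70)
    print(n,[int(np.nonzero(m[r,115:200])[0][0])+115 for r in(205,215,225,235,245)],[int(np.nonzero(m[180:230,x])[0][0])+180 for x in(140,150,165,175)],[int(np.nonzero(m[230:265,x])[0][-1])+230 for x in(140,150,160,170)])
r=((177.1035,218.9077),(56.787,97.199),81.304);print(cv2.boxPoints(r))"
```

```text
top0 [129, 130, 131, 132, 132] [197, 195, 193, 191] [253, 251, 250, 248]
top10 [129, 130, 131, 132, 133] [196, 195, 193, 191] [253, 252, 250, 248]
top11 [129, 130, 131, 132, 132] [197, 195, 192, 180] [253, 251, 250, 248]
[[124.76982 198.18845]
 [220.85146 183.49277]
 [229.43718 239.62695]
 [133.35555 254.32263]]
```

```bash
python3 -c "
from m import *
plan((.504,.343,.225,4.9),(.504,.343,.125,4.9))"
```

```text
t 32.9 p [0.5956 0.0843 0.2368] yaw 5.0 F [-0.8  0.2 -2.1] op 0.0121 q [0.06 0.14 1.49 0.   1.51 1.54]
-> -68.8 -265.7 11.8 turn 0.001
-> 0.0 0.0 100.0 turn 0.0
```

Call:
arm_command:
  increments: "1 -11 -44 2 0; 1 -22 -88 4 0; 1 -34 -132 6 0; 1 -46 -176 8 0; 1 -57 -220 10 0"

```text
t: 33.4
tool_pos: [0.5172, 0.2995, 0.2233]
orientation: [3.137, 0.136, -0.005]
force: [0.7, -0.4, -0.7]
opening: 0.012
gripper_force: 20.0
```

Call:
arm_command:
  increments: "1 -8 -30 0 0; 1 -12 -46 0 0; 1 -12 -46 30 0; 1 -12 -46 65 0; 1 -12 -46 85 0"

```text
t: 33.9
tool_pos: [0.5015, 0.3417, 0.1364]
orientation: [3.136, 0.136, -0.008]
force: [0.6, 0.2, -1.2]
opening: 0.0117
gripper_force: 20.0
```

Call:
arm_command:
  increments: "1 0 0 4 0; 1 0 0 7 0; 1 0 0 7 0"

```text
t: 34.2
tool_pos: [0.5038, 0.3431, 0.1347]
orientation: [-3.138, -0.135, -0.001]
force: [-0.0, 0.5, -1.0]
opening: 0.0118
gripper_force: 20.0
```

```bash
python3 -c "
from m import *
plan((.504,.343,.120,4.9))
cv2.imwrite('pics/side12.png',robot.read_camera('side'))"
```

```text
t 34.2 p [0.5038 0.3431 0.1347] yaw 4.9 F [-0.   0.5 -1. ] op 0.0118 q [ 0.51  0.23  1.58 -0.    1.33  2.  ]
-> 0.2 0.1 14.7 turn 0.001
```

Now feeling for the tray floor.

Call:
arm_command:
  increments: "1 0 0 4 0; 1 0 0 8 0; 1 0 0 11 0; 1 0 0 11 0; 1 0 0 11 0"

```text
t: 34.75
tool_pos: [0.5031, 0.3432, 0.123]
orientation: [3.138, 0.136, -0.0]
force: [0.4, 0.0, -0.5]
opening: 0.0119
gripper_force: 20.0
```

Call:
arm_command:
  increments: "1 0 0 1 0; 1 0 0 2 0; 1 0 0 2 0"

```text
t: 35.05
tool_pos: [0.5036, 0.3435, 0.1222]
orientation: [-3.138, -0.136, -0.002]
force: [-1.3, -1.4, 4.3]
opening: 0.0118
gripper_force: 20.0
```

Call:
arm_command:
  increments: "1 0 0 1 0; 1 0 0 2 0; 1 0 0 2 0"

```text
t: 35.35
tool_pos: [0.5046, 0.3439, 0.1223]
orientation: [-3.137, -0.136, -0.005]
force: [-4.8, -2.8, 14.9]
opening: 0.0119
gripper_force: 20.0
```

Call:
arm_command:
  increments: "1 0 0 -2 0; 0.6 0 0 -2 0; 0.6 0 0 -2 0; 0.6 0 0 -2 0; 0.6 0 0 -2 0"

```text
t: 35.85
tool_pos: [0.503, 0.3432, 0.1208]
orientation: [3.138, 0.136, -0.001]
force: [0.3, -0.3, -0.1]
opening: 0.036
gripper_force: 0.0
```

Call:
arm_command:
  increments: "0.6 0 0 -15 0; 0.6 0 0 -50 0; 0.6 0 0 -90 0; 0.6 0 0 -120 0; 0.6 0 0 -120 0"

```text
t: 36.35
tool_pos: [0.5058, 0.3447, 0.249]
orientation: [-3.134, -0.136, -0.015]
force: [0.6, 0.7, 0.6]
opening: 0.0372
gripper_force: 0.0
```

```bash
python3 -c "
from m import *
plan((.606,-.0455,.245,4.9),(.606,-.0455,.145,4.9))"
```

```text
t 36.35 p [0.5058 0.3447 0.249 ] yaw 5.0 F [0.6 0.7 0.6] op 0.0372 q [ 0.51  0.15  1.46 -0.    1.52  2.  ]
-> 66.0 397.4 4.0 turn 0.001
-> 0.0 0.0 100.0 turn 0.0
```

Call:
arm_command:
  increments: "0.55 8 45 1 0; 0.55 15 90 1 0; 0.55 22 135 1 0; 0.55 30 180 1 0; 0.55 37 225 1 0"

```text
t: 36.85
tool_pos: [0.5596, 0.1206, 0.2404]
orientation: [-3.139, -0.137, -0.0]
force: [1.1, -0.6, 0.4]
opening: 0.0419
gripper_force: 0.0
```

Call:
arm_command:
  increments: "0.55 7 45 0 0; 0.55 14 90 1 0; 0.55 22 135 2 0; 0.55 29 172 3 0; 0.55 29 172 3 0"

```text
t: 37.35
tool_pos: [0.6036, -0.0513, 0.2369]
orientation: [3.138, 0.129, -0.001]
force: [-0.7, -0.3, -0.6]
opening: 0.0417
gripper_force: 0.0
```

```bash
python3 -c "
from m import *
plan((.606,-.0455,.145,4.9))"
```

```text
t 37.35 p [ 0.6036 -0.0513  0.2369] yaw 4.7 F [-0.7 -0.3 -0.6] op 0.0417 q [-0.17  0.15  1.48 -0.    1.51  1.32]
-> 2.8 -5.6 91.9 turn -0.004
```

Call:
arm_command:
  increments: "0.55 2 -4 0 0; 0.55 2 -4 30 0; 0.55 2 -4 65 0; 0.55 2 -4 90 0; 0.55 2 -4 91 0"

```text
t: 37.85
tool_pos: [0.602, -0.04, 0.1417]
orientation: [-3.137, -0.139, 0.012]
force: [-0.7, -0.5, -0.5]
opening: 0.0421
gripper_force: 0.0
```

Call:
arm_command:
  increments: "1 0 0 0 0; 1 0 0 0 0; 1 0 0 0 0; 1 0 0 0 0; 1 0 0 0 0"

```text
t: 38.35
tool_pos: [0.6057, -0.0426, 0.1473]
orientation: [3.138, 0.136, 0.003]
force: [0.4, 0.3, 2.8]
opening: 0.0119
gripper_force: 20.0
```

Call:
arm_command:
  increments: "1 0 0 -20 0; 1 0 0 -50 0; 1 0 0 -85 0; 1 0 0 -105 0; 1 0 0 -105 0"

```text
t: 38.85
tool_pos: [0.6069, -0.0427, 0.2555]
orientation: [3.137, 0.136, 0.011]
force: [0.0, 0.1, -2.1]
opening: 0.012
gripper_force: 20.0
```

```bash
python3 -c "
from m import *
im=robot.read_camera('top'); cv2.imwrite('pics/top13.png',im); V=im.max(2).astype(int);S=255*(V-im.min(2))//np.maximum(V,1); m=(S<70)
print([int(np.nonzero(m[r,115:200])[0][0])+115 for r in(205,215,225,235,245)],[int(np.nonzero(m[230:265,x])[0][-1])+230 for x in(140,150,160,170)])
k=cv2.morphologyEx((V<60).astype('uint8')*roi(V.shape,125,180,240,260),cv2.MORPH_OPEN,np.ones((3,3)));n,_,st,ce=cv2.connectedComponentsWithStats(k)
print(st,ce, onz('top',ce[1],.05) if n>1 else '',proj('top',[.504,.343,.05]))
plan((.516,.247,.245,4.9))"
```

```text
[129, 130, 131, 132, 132] [253, 251, 250, 248]
[[     0      0    560    420 235142]
 [   156    222     12      8     58]] [[279.52898249 209.49598966]
 [162.         225.75862069]] [0.48870544 0.32857485 0.05      ] [[156.66018169 220.0346353 ]]
t 38.9 p [ 0.6059 -0.0426  0.2527] yaw 5.0 F [-0.6 -0.2 -2.4] op 0.0117 q [-0.15  0.14  1.46  0.    1.54  1.33]
-> -64.5 -296.3 7.7 turn 0.001
```

Call:
arm_command:
  increments: "1 -10 -45 2 0; 1 -20 -90 3 0; 1 -30 -135 5 0; 1 -40 -180 6 0; 1 -49 -225 7 0"

```text
t: 39.4
tool_pos: [0.5347, 0.1788, 0.2413]
orientation: [3.138, 0.136, -0.006]
force: [0.7, 0.7, -2.4]
opening: 0.0122
gripper_force: 20.0
```

Call:
arm_command:
  increments: "1 -10 -45 0 0; 1 -15 -71 0 0; 1 -15 -71 30 0; 1 -15 -71 70 0; 1 -15 -71 100 0"

```text
t: 39.9
tool_pos: [0.5132, 0.2466, 0.1393]
orientation: [3.137, 0.138, -0.007]
force: [0.5, -1.2, -1.7]
opening: 0.0119
gripper_force: 20.0
```

```bash
python3 -c "
from m import *
plan((.516,.247,.124,4.9))"
```

```text
t 39.9 p [0.5132 0.2466 0.1393] yaw 5.0 F [ 0.5 -1.2 -1.7] op 0.0119 q [ 0.36  0.13  1.69 -0.    1.33  1.84]
-> 2.8 -0.1 15.3 turn 0.002
```

Call:
arm_command:
  increments: "1 2 0 5 0; 1 2 0 10 0; 1 2 0 16 0; 1 2 0 18 0; 1 2 0 18 0"

```text
t: 40.4
tool_pos: [0.5182, 0.2473, 0.1271]
orientation: [-3.138, -0.136, -0.002]
force: [-0.4, -0.6, -1.2]
opening: 0.0118
gripper_force: 20.0
```

Call:
arm_command:
  increments: "1 0 0 1 0; 1 0 0 2 0; 1 0 0 2 0"

```text
t: 40.7
tool_pos: [0.5177, 0.2472, 0.1244]
orientation: [-3.139, -0.136, -0.001]
force: [-0.1, 0.8, -1.3]
opening: 0.0119
gripper_force: 20.0
```

Call:
arm_command:
  increments: "1 0 0 1 0; 1 0 0 2 0; 1 0 0 2 0"

```text
t: 41.0
tool_pos: [0.5178, 0.2472, 0.1224]
orientation: [-3.139, -0.136, -0.001]
force: [0.2, -1.0, -0.6]
opening: 0.0117
gripper_force: 20.0
```

Call:
arm_command:
  increments: "1 0 0 1 0; 1 0 0 1.5 0; 1 0 0 1.5 0"

```text
t: 41.3
tool_pos: [0.5183, 0.2473, 0.1224]
orientation: [-3.138, -0.136, -0.003]
force: [-3.2, -1.6, 9.5]
opening: 0.012
gripper_force: 20.0
```

Contact at 0.1224 m. Now release, lift and retreat towards the start.

Call:
arm_command:
  increments: "1 0 0 -1 0; 0.6 0 0 -1 0; 0.6 0 0 -1 0; 0.6 0 0 -1 0; 0.6 0 0 -1 0"

```text
t: 41.8
tool_pos: [0.5175, 0.2471, 0.1214]
orientation: [3.139, 0.136, -0.001]
force: [-0.8, 0.3, 0.9]
opening: 0.0356
gripper_force: 0.0
```

Call:
arm_command:
  increments: "0.6 0 0 -15 0; 0.6 0 0 -50 0; 0.6 0 0 -95 0; 0.6 0 0 -140 0; 0.6 0 0 -150 0"

```text
t: 42.3
tool_pos: [0.5201, 0.2481, 0.2801]
orientation: [-3.135, -0.136, -0.016]
force: [0.4, 0.0, 0.8]
opening: 0.037
gripper_force: 0.0
```

Call:
arm_command:
  increments: "0.6 -10 48 0 0; 0.6 -20 96 0 0; 0.6 -30 144 0 0; 0.6 -40 190 0 0; 0.6 -45 230 0 0"

```text
t: 42.8
tool_pos: [0.492, 0.0121, 0.2725]
orientation: [3.138, 0.136, 0.001]
force: [1.5, 0.7, -0.4]
opening: 0.0372
gripper_force: 0.0
```

Call:
arm_command:
  increments: "0.6 -5 48 0 0; 0.6 -10 96 0 0; 0.6 -20 144 0 0; 0.6 -30 190 0 0; 0.6 -40 230 0 0"

```text
t: 43.3
tool_pos: [0.4721, -0.2208, 0.2724]
orientation: [3.138, 0.135, 0.001]
force: [0.9, 1.1, -0.2]
opening: 0.0374
gripper_force: 0.0
```

```bash
python3 -c "
from m import *
plan()
a,b=robot.read_camera('top'),robot.read_camera('side')
o=np.zeros((600,800,3),'uint8'); o[:,:400]=cv2.resize(b[60:300,140:300],(400,600),interpolation=2)
o[:300,400:]=cv2.resize(a[80:290,90:370],(400,300),interpolation=2); o[300:,400:]=cv2.resize(a[175:262,122:238],(400,300),interpolation=2)
cv2.imwrite('pics/fin.png',o)"
```

```text
t 43.3 p [ 0.4721 -0.2208  0.2724] yaw 4.9 F [ 0.9  1.1 -0.2] op 0.0374 q [-0.54 -0.1   1.66 -0.    1.57  0.95]
```

View pics/fin.png

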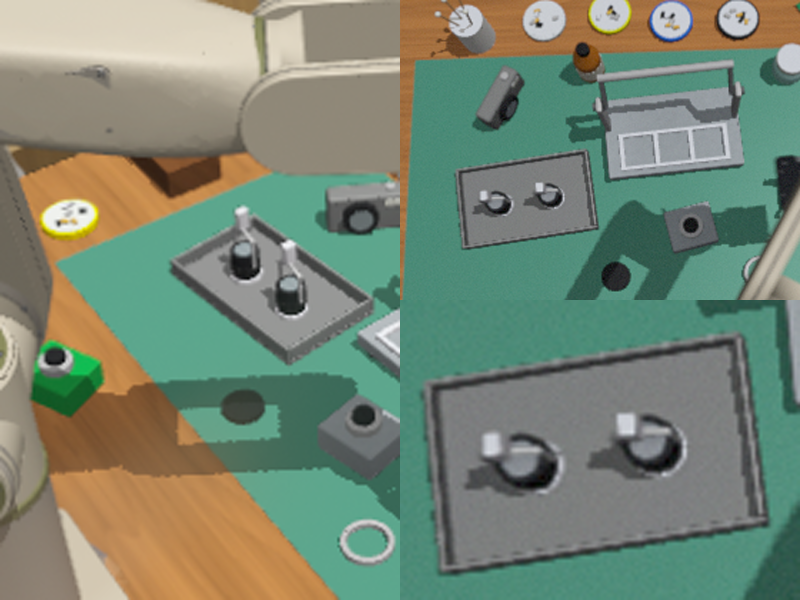

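Both carriers stand upright on the tray floor, at (520,460) and (650,440) in the crop. The bar is fully back and the nests are empty, with the other things undisturbed as far as these views show. Handing the job in.

```bash
python3 -c "
from plant import robot
print(robot.close_job())"
```

```text
the job is handed in; nothing more can be done
None
```

The job is handed in: the two carriers present were shake-tested with the bar down and the start button pressed fully (twice, the second time with one finger to make sure it bottomed out), then the bar was swung fully back and both were stood upright in the tray; the verdict has not been reported to me.

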